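Consolidate sample jars, raise the hood sash to its mark and load the hood

TASK

Gather all the small sample jars from the two blue carriers, upright, into free pockets of the hood's white loading carriage, and stack the two emptied carriers squarely, one on top of the other, on the grey mat with the yellow outline. Raise the hood's sash by its lower ledge until its lower edge is level with the green pointer, and only then push the loaded carriage by its red handle fully home under it. Leave the sash at the pointer and do not disturb the stopwatch, tape roll or marker.

Things in the scene. Friction and masses are not known exactly. Their poses are not given: they have to be found in the camera images.
- jar_a0_mid (a point): lidded sample jar, 54 mm diameter, 75 mm tall with its cap (body 54 mm wide up to 64 mm, cap 50 mm wide above), about 0.1 kg, yellow cap; this point is its centre, half-way up, z along its axis. Starts in carrier_a, on its +y side; may be absent
- jar_a1_mid (a point): lidded sample jar, 54 mm diameter, 75 mm tall with its cap (body 54 mm wide up to 64 mm, cap 50 mm wide above), about 0.1 kg, white cap; this point is its centre, half-way up, z along its axis. Starts in carrier_a, on its -y side; may be absent
- jar_b0_mid (a point): lidded sample jar, 54 mm diameter, 75 mm tall with its cap (body 54 mm wide up to 64 mm, cap 50 mm wide above), about 0.1 kg, yellow cap; this point is its centre, half-way up, z along its axis. Starts in carrier_b, on its +y side; may be absent
- jar_b1_mid (a point): lidded sample jar, 54 mm diameter, 75 mm tall with its cap (body 54 mm wide up to 64 mm, cap 50 mm wide above), about 0.1 kg, white cap; this point is its centre, half-way up, z along its axis. Starts in carrier_b, on its -y side; may be absent
- jar_k0_mid (a point): lidded sample jar, 54 mm diameter, 75 mm tall with its cap (body 54 mm wide up to 64 mm, cap 50 mm wide above), about 0.1 kg, white cap; this point is its centre, half-way up, z along its axis. Starts in the carriage pocket at y = -0.102 of carriage_floor; three of the four jar_k are absent
- jar_k1_mid (a point): lidded sample jar, 54 mm diameter, 75 mm tall with its cap (body 54 mm wide up to 64 mm, cap 50 mm wide above), about 0.1 kg, yellow cap; this point is its centre, half-way up, z along its axis. Starts in the carriage pocket at y = -0.034 of carriage_floor; three of the four jar_k are absent
- jar_k2_mid (a point): lidded sample jar, 54 mm diameter, 75 mm tall with its cap (body 54 mm wide up to 64 mm, cap 50 mm wide above), about 0.1 kg, white cap; this point is its centre, half-way up, z along its axis. Starts in the carriage pocket at y = +0.034 of carriage_floor; three of the four jar_k are absent
- jar_k3_mid (a point): lidded sample jar, 54 mm diameter, 75 mm tall with its cap (body 54 mm wide up to 64 mm, cap 50 mm wide above), about 0.1 kg, yellow cap; this point is its centre, half-way up, z along its axis. Starts in the carriage pocket at y = +0.102 of carriage_floor; three of the four jar_k are absent
- carrier_a_grip (a point): loose blue stackable carrier for two jars, 96 (x) x 150 (y) x 28 (z) mm, 0.18 kg, walls and floor 4 mm. Pockets 88 (x) x 64 (y) mm, centred at y = +0.039 and -0.039; between them a solid grip bar, 14 mm thick (y), 88 mm long (x), level with the rim. This point: middle of the bar, 14 mm above the underside; z up. Stacked, one floor rests on the other's rim, 28 mm higher. Holds 0 to 2 jars at the start
- carrier_b_grip (a point): loose blue stackable carrier for two jars, 96 (x) x 150 (y) x 28 (z) mm, 0.18 kg, walls and floor 4 mm. Pockets 88 (x) x 64 (y) mm, centred at y = +0.039 and -0.039; between them a solid grip bar, 14 mm thick (y), 88 mm long (x), level with the rim. This point: middle of the bar, 14 mm above the underside; z up. Stacked, one floor rests on the other's rim, 28 mm higher. Holds 0 to 2 jars at the start
- mat: flat grey stacking mat with a yellow outline, 116 (x) x 170 (y) x 2 mm, fixed; origin at the centre of its underside, carriers lie on it with their y along its y
- hood: white bench hood with a clear front sash, 440 mm wide, 370 mm tall, 210 mm deep, fixed; origin on the worktop under the middle of the sash plane, x into the hood (away from the robot), y to the left, z up. Its height gauge stands beside the sash on the right (-y). The sash guides are at y = +-0.212
- sash_edge (a point): middle of the underside of the sash's lifting ledge = the sash's lower edge. The ledge is an aluminium strip 10 mm thick, 396 mm long (y), sticking out 38 mm from the sash plane towards the robot; this point is 20 mm before the sash plane; axes as the hood's. Jars on the carriage reach 87 mm above the worktop, higher than a lowered sash's edge
- sash_pad (a point): the same, 168 mm to the left, under the orange end of the ledge: the clear place to push the sash up from below with tilted fingers, since carriage and jars stand before the middle
- sash (a joint): height of the sash in m, 0 to 0.125; at 0 its lower edge is 72 mm above the worktop; starts at 0 to 0.02. Counterbalanced: it stays where it is left; about 5 N moves it up or down
- pointer_line (a point): green pointer clip on the height gauge, 16 mm high; this point is at the middle height of its thin tip: the height mark for the sash's lower edge; axes as the hood's
- carriage (a joint): travel of the loading carriage into the hood in m: 0 = pulled out (start), 0.165 = fully home at its stop; slides along the hood's x with about 3 N of friction and stays where it is left
- carriage_floor (a point): white loading carriage with four pockets, 64 mm (y) x 68 mm (x), in a row along y, centres at y = -0.102, -0.034, +0.034, +0.102 of this point; walls 4 mm thick, 20 mm above the pocket floor. This point: middle of the carriage at pocket floor level, 12 mm above the worktop; axes as the hood's; moves with the carriage
- carriage_handle (a point): upright red handle plate of the carriage, 14 mm thick (y) x 30 mm (x), top 60 mm above the worktop; this point is on its centre line 40 mm above the worktop, 158 mm before carriage_floor; it stays before the sash when the carriage is home
- stopwatch: black stopwatch 70 x 58 x 18 mm, bystander; origin at the centre of its underside
- tape_roll: masking tape roll, 82 mm across, 24 mm high, lying flat, bystander; origin at the centre of its underside
- marker_black: black and white marker pen 18 x 135 x 20 mm, lying along its y, bystander; origin at the centre of its underside
Things that resemble listed ones, but are neither listed nor needed, are in the scene too. What is shaped like the part that bears jar_b1_mid but brown or turquoise is not meant.

How it is judged:
On the way, in this order (a step that is already met when the one before it is completed fails the run):
1. the sash's lower edge is level with the pointer (within 10 mm) while the carriage is still outside (z of sash_edge in the frame of pointer_line between -0.01 and 0.01 m and value of joint carriage below 0.05 m), for 0.3 s.
2. the carriage is fully home, within 7 mm of its stop (value of joint carriage above 0.158 m), for 0.3 s.
At the end, for the whole second after the job is handed in: Every jar upright (0.15 rad) on a carriage pocket floor; carriage home within 7 mm; sash edge within 10 mm of the pointer; one carrier on the mat (within 22 mm along each axis, 0.2 rad), the other flat on it (18 mm, 0.2 rad), both at rest (x of jar_a0_mid in the frame of carriage_floor between -0.02 and 0.02 m and y of jar_a0_mid in the frame of carriage_floor between -0.14 and 0.14 m and z of jar_a0_mid in the frame of carriage_floor between 0.03 and 0.045 m and angle between each of jar_a0_mid, jar_a1_mid, jar_b0_mid, jar_b1_mid, jar_k0_mid, jar_k1_mid, jar_k2_mid, jar_k3_mid's own z axis and vertical below 0.15 rad and x of jar_a1_mid in the frame of carriage_floor between -0.02 and 0.02 m and y of jar_a1_mid in the frame of carriage_floor between -0.14 and 0.14 m and z of jar_a1_mid in the frame of carriage_floor between 0.03 and 0.045 m and x of jar_b0_mid in the frame of carriage_floor between -0.02 and 0.02 m and y of jar_b0_mid in the frame of carriage_floor between -0.14 and 0.14 m and z of jar_b0_mid in the frame of carriage_floor between 0.03 and 0.045 m and x of jar_b1_mid in the frame of carriage_floor between -0.02 and 0.02 m and y of jar_b1_mid in the frame of carriage_floor between -0.14 and 0.14 m and z of jar_b1_mid in the frame of carriage_floor between 0.03 and 0.045 m and x of jar_k0_mid in the frame of carriage_floor between -0.02 and 0.02 m and y of jar_k0_mid in the frame of carriage_floor between -0.14 and 0.14 m and z of jar_k0_mid in the frame of carriage_floor between 0.03 and 0.045 m and x of jar_k1_mid in the frame of carriage_floor between -0.02 and 0.02 m and y of jar_k1_mid in the frame of carriage_floor between -0.14 and 0.14 m and z of jar_k1_mid in the frame of carriage_floor between 0.03 and 0.045 m and x of jar_k2_mid in the frame of carriage_floor between -0.02 and 0.02 m and y of jar_k2_mid in the frame of carriage_floor between -0.14 and 0.14 m and z of jar_k2_mid in the frame of carriage_floor between 0.03 and 0.045 m and x of jar_k3_mid in the frame of carriage_floor between -0.02 and 0.02 m and y of jar_k3_mid in the frame of carriage_floor between -0.14 and 0.14 m and z of jar_k3_mid in the frame of carriage_floor between 0.03 and 0.045 m and z of sash_edge in the frame of pointer_line between -0.01 and 0.01 m and value of joint carriage above 0.158 m and ((x of carrier_a_grip in the frame of mat between -0.022 and 0.022 m and y of carrier_a_grip in the frame of mat between -0.022 and 0.022 m and z of carrier_a_grip in the frame of mat between 0.01 and 0.021 m and angle between the y axis of carrier_a_grip and the y axis of mat, either way round below 0.2 rad and x of carrier_b_grip in the frame of carrier_a_grip between -0.018 and 0.018 m and y of carrier_b_grip in the frame of carrier_a_grip between -0.018 and 0.018 m and z of carrier_b_grip in the frame of carrier_a_grip between 0.023 and 0.033 m and angle between the y axis of carrier_b_grip and the y axis of carrier_a_grip, either way round below 0.2 rad) or (x of carrier_b_grip in the frame of mat between -0.022 and 0.022 m and y of carrier_b_grip in the frame of mat between -0.022 and 0.022 m and z of carrier_b_grip in the frame of mat between 0.01 and 0.021 m and angle between the y axis of carrier_b_grip and the y axis of mat, either way round below 0.2 rad and x of carrier_a_grip in the frame of carrier_b_grip between -0.018 and 0.018 m and y of carrier_a_grip in the frame of carrier_b_grip between -0.018 and 0.018 m and z of carrier_a_grip in the frame of carrier_b_grip between 0.023 and 0.033 m and angle between the y axis of carrier_a_grip and the y axis of carrier_b_grip, either way round below 0.2 rad)) and linear speed of each of carrier_a, carrier_b below 0.03 m/s); the robot touches nothing.
It fails at once if a bystander (stopwatch, tape roll, marker) is moved by more than 30 mm (distance of any of stopwatch, tape_roll, marker_black from where it was at the start of the episode above 0.03 m).
Of jar_a0, jar_a1, jar_b0, jar_b1 only 2 to 3 are there at a start; the rules pass over those that are not, and their reading is None.
Of jar_k0, jar_k1, jar_k2, jar_k3 only 1 to 1 are there at a start; the rules pass over those that are not, and their reading is None.
At some moment in a run one of carrier_a, carrier_b may be knocked a few centimetres aside while the robot is not near it.
It also fails if it takes over 210 s, if anything falls off the work surface, if the arm or the gripper's body presses on something with over 40 N, if the wrist force passes 120 N, or if a joint passes its speed limit or range.

ROBOT

A 6-joint arm with a two-finger parallel gripper is mounted at the origin on a cart in front of the work surface, level with it; the furniture and walls round the work are solid. World frame = base frame: x ahead of the robot, y to its left, z up, the work surface at z = 0. Lengths are in m, angles in rad, forces in N, time in s.
With the tool pointing down it reaches from about 0.35 to 0.85 m from the base axis. Payload 8.1 kg.
Tool frame: the origin (TCP) lies on the centre line of the jaws, within the pads' length; the fingertips stand robot.tips_ahead ahead of it and the grasp point (between the pads) lies 8 mm behind it (robot.tips_ahead is the distance from the TCP to the fingertips, in m); z points along the fingers, y is the direction in which the jaws open and shut (so a half turn about z gives the same grasp; the last joint's range is limited). The gripper opens to 93 mm and grips with 3 to 60 N. Pads are 15 mm wide; open, the fingers measure 128 mm over their backs; the gripper's body (75 mm by 188 mm) begins 65 mm behind the grasp point.
Start: joints at [1.252, 0.13, 1.488, -0, 1.523, -0.085], TCP at [0.139, 0.584, 0.23] pointing down, gripper open.
Joint ranges: [-2.96, 2.96], [-0.89, 2.26], [0.02, 2.5], [-1.34, 4.48], [0, 2.73], [-2.66, 2.66]. Speed limits (rad/s): [2.39, 2.39, 2.79, 3.14, 3.14, 3.14].

INTERFACE

Orientations are given as a rotation vector (axis times angle).
In Python, from plant import monitor, eyes, job, robot gives the robot as it stands.
- The arm moves only by the tool servo_tool, never from a script. Its argument "plan" is a list that holds one entry, the list of rows, each a list of 7 numbers: the closure, from -1 (fully open) to 1 (shut), so that 0 is half open, then the shift along the world's x, y, z in mm, then the turn, a rotation vector about the world's x, y, z in rad. In form: [[[hand, dx, dy, dz, ax, ay, az], ...]]. A call has 1 to 12 rows; each row shifts and turns the commanded pose from where the row before left it; what a row does not reach is not made up. A row lasts 1/10 s, in which the tool goes at most 50 mm and 8.59 degrees, less where a joint would pass 70% of its speed; a pose out of reach is approached as far as the arm can. A call with a gripper value outside its range is refused whole. The fingers move at their own pace and stop on an object; "force" is the grip in N (left out, the last holds). Time passes only in rows, so rows that do not move let the fingers close. It gives the time, the measured TCP pose, the force and the opening at its end, in the units of the state.
- monitor.read_state(): the state, without advancing time (a new reading comes with each control period).
- eyes.read_camera(name): name is "scene" or "side" or "wrist"; returns the picture (384x512x3 uint8, red, green, blue); there is no depth.
- eyes.camera_info(name): a dict with "mtx" (3x3 intrinsics, pixels), "R" (3x3) and "t" (3): a world point X has camera coordinates R X + t. Camera axes: x right, y down, z forward; pixel columns grow to the right and rows downward; lengths in m; the calibration is good to about 2 mm. A picture is of the moment at which its call begins: read the wrist's pose just before it. camera_info takes no time and is no camera call; for the wrist camera it gives the pose at the moment of the call.
- job.close_job(): hands the job in, once; it reports no verdict.
The state is a dict: "t": time; "q": joint angles; "dq": joint speeds; "joint_torque": joint torques, N m; "tool_pos": TCP position; "orientation": TCP orientation; "force": force on the tool from outside, world axes, zero at the start; "wrist_torque": the same for the moment, N m; "opening": finger opening in m.
Only numpy, scipy, OpenCV 4.12 (cv2) and the standard library are available. Lean on these libraries where they do the work, as an engineer would, in place of code of your own. Each camera call takes 0.05 s, during which the arm holds its last target. There are 200 camera calls.

## Working session

There is one attempt and no reset: what is moved stays moved. The work goes in short steps, Python scripts to look and compute and a tool call to move; the robot and the scene stay as the last step left them, time stands still between calls to the robot, and variables do not carry over. Pictures are saved under pics/ and viewed, about 12 in all and at most 16, crops included, and the job is handed in when it is done.

Besides the shell and the picture viewer there is one more tool, called after ">>>" as name([rows], argument=value, ...), one row to a line, values as JSON. servo_tool: Moves the arm, as the interface text tells. Its arguments: {"type":"object","properties":{"plan":{"type":"array"},"force":{"type":"number"}},"required":["plan"]}

```bash
mkdir -p pics; ls; cat > h.py <<'E'
import numpy as np, cv2
from plant import monitor, eyes, job, robot
def snap(name, fn, crop=None, scale=1.0):
    info=eyes.camera_info(name); im=eyes.read_camera(name)
    np.savez('pics/'+fn+'.npz', im=im, **{k:np.array(info[k]) for k in('mtx','R','t')})
    o=im[:,:,::-1]
    if crop: o=o[crop[1]:crop[3],crop[0]:crop[2]]
    if scale!=1: o=cv2.resize(o,None,fx=scale,fy=scale,interpolation=cv2.INTER_CUBIC)
    cv2.imwrite('pics/'+fn+'.png',o); return im
def cam(fn):
    d=np.load('pics/'+fn+'.npz'); return d['mtx'],d['R'],d['t'].reshape(3)
def toz(fn,uv,z):
    K,R,t=cam(fn); c=-R.T@t; d=R.T@np.linalg.solve(K,np.array([uv[0],uv[1],1.0]))
    return c+d*(z-c[2])/d[2]
def proj(fn,X):
    K,R,t=cam(fn); p=K@(R@np.asarray(X,float)+t); return p[:2]/p[2]
def tri(obs):
    A=[];b=[]
    for fn,uv in obs:
        K,R,t=cam(fn); c=-R.T@t; d=R.T@np.linalg.solve(K,np.array([*uv,1.0])); d/=np.linalg.norm(d)
        P=np.eye(3)-np.outer(d,d); A.append(P); b.append(P@c)
    return np.linalg.lstsq(np.vstack(A),np.hstack(b),rcond=None)[0]
E
python3 - <<'E'
from h import *
for n in('scene','side','wrist'): snap(n,n+'0')
for n in('scene','side','wrist'):
    K,R,t=cam(n+'0'); print(n,K[0,0],(-R.T@t).round(3),R[2].round(2))
a,b=[cv2.imread(f'pics/{n}0.png') for n in('scene','side')]
print(robot.tips_ahead, monitor.read_state())
E
```

```text
pics
scene 484.07167361587875 [0.054 0.757 1.412] [ 0.3  -0.57 -0.76]
side 456.9116299811063 [-0.198 -1.571  1.125] [ 0.4   0.74 -0.54]
wrist 291.90702816640066 [0.062 0.602 0.384] [ 0.27 -0.07 -0.96]
0.011 {'t': 0.15, 'q': array([ 1.25159374e+00,  1.31004360e-01,  1.48901055e+00,  4.15841788e-06,
        1.52299599e+00, -8.53925857e-02]), 'dq': array([ 1.91920929e-03, -2.98342147e-03, -3.76059590e-03,  2.15320677e-05,
        1.76106218e-04,  2.17311442e-04]), 'joint_torque': array([ 2.50022267e-04, -5.60468531e+01, -4.92337453e+01,  7.68137304e-02,
        3.06267198e-02, -6.05676678e-05]), 'tool_pos': array([0.13885311, 0.58328568, 0.22882865]), 'orientation': array([-3.66398412e-01, -3.11986153e+00,  2.18083362e-03]), 'force': array([0.10796567, 0.93834851, 0.06858593]), 'wrist_torque': array([ 0.00671904,  0.03961073, -0.02270321]), 'opening': 0.09289046914001106}
```

```bash
python3 -c "
import cv2
for n in('scene','side'):
    a=cv2.imread(f'pics/{n}0.png'); cv2.imwrite(f'pics/{n}0b.png',cv2.resize(a,(800,600),interpolation=cv2.INTER_CUBIC))"
```

```text
(no output)
```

View pics/scene0b.png

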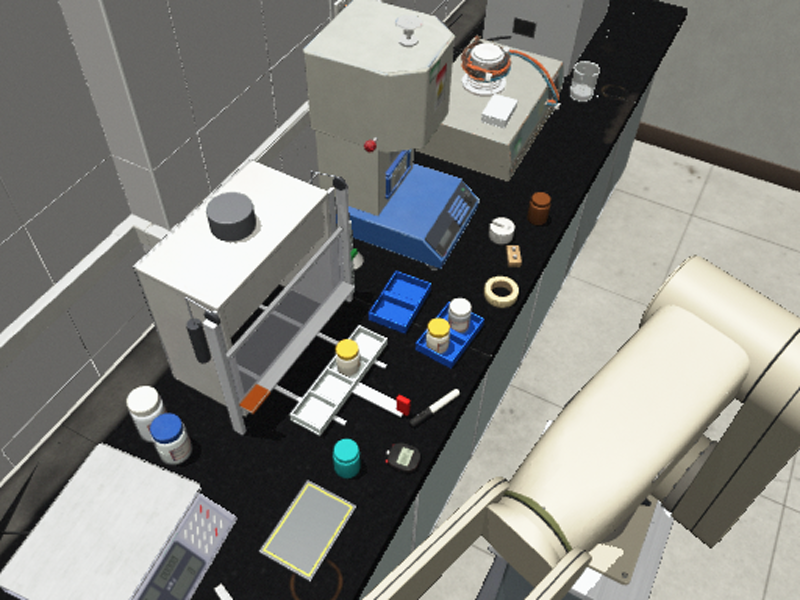

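View pics/side0b.png

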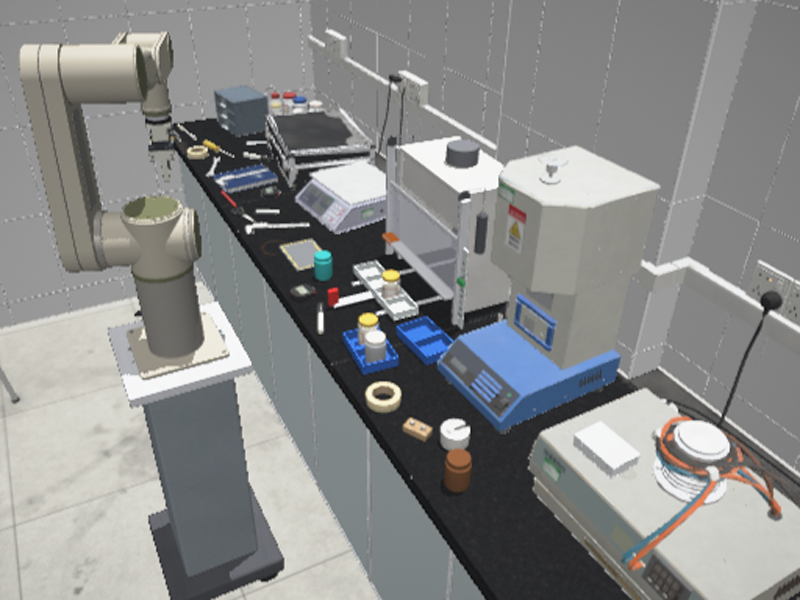

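The scene shows the loaded carrier (yellow and white jars) at about (450,335) and the empty carrier at (400,300). The carriage has a yellow jar in its second pocket from the right at (347,350), the red handle is at (403,405) and the mat at (308,530). The orange ledge end is at (255,398) and the green pointer at (355,258), or side view (461,283).

```bash
python3 - <<'E'
from h import *
s=1.5625
def P(fn,pts,z):
    r=np.array([toz(fn,(np.array(p)+.5)/s-.5,z) for p in pts]); return r.round(3).tolist(), r.mean(0).round(3)
S='scene0'
print('mat',*P(S,[(310,481),(356,510),(308,578),(261,548)],.002))
print('full',*P(S,[(447,300),(484,321),(454,364),(417,342)],.028))
print('empty',*P(S,[(398,271),(432,289),(402,332),(368,313)],.028))
print('carriage',*P(S,[(365,327),(388,340),(322,433),(292,414)],.032))
print('handle',P(S,[(403,399)],.06)[0]); print('jark',P(S,[(347,347)],.087)[0]); print('jy,jw,turq',P(S,[(438,327),(460,307)],.079)[0],P(S,[(346,446)],.08)[0])
print('stopwatch,tape,marker',P(S,[(405,457),(501,292)],.015)[0],P(S,[(412,421),(459,393)],.01)[0])
for n in('scene0','side0'):
    im=cv2.imread(f'pics/{n}.png'); h=cv2.cvtColor(im,cv2.COLOR_BGR2HSV)
    for nm,lo,hi in(('green',(45,100,40),(80,255,255)),('orange',(5,150,80),(16,255,255)),('red',(0,200,90),(3,255,255)),('yellow',(22,150,120),(32,255,255)),('turq',(84,150,60),(96,255,255))):
        k,l,st,c=cv2.connectedComponentsWithStats(cv2.inRange(h,lo,hi))
        for i in range(1,k):
            if st[i,4]>6: print(n,nm,st[i].tolist(),c[i].round(1).tolist())
E
```

```text
mat [[0.52, 0.212, 0.002], [0.408, 0.22, 0.002], [0.418, 0.378, 0.002], [0.527, 0.374, 0.002]] [0.468 0.296 0.002]
full [[0.48, -0.334, 0.028], [0.376, -0.318, 0.028], [0.384, -0.173, 0.028], [0.485, -0.187, 0.028]] [ 0.431 -0.253  0.028]
empty [[0.626, -0.359, 0.028], [0.527, -0.347, 0.028], [0.528, -0.196, 0.028], [0.625, -0.207, 0.028]] [ 0.577 -0.277  0.028]
carriage [[0.608, -0.164, 0.032], [0.544, -0.158, 0.032], [0.547, 0.12, 0.032], [0.627, 0.112, 0.032]] [ 0.581 -0.022  0.032]
handle [[0.432, -0.019, 0.06]]
jark [[0.593, -0.061, 0.087]]
jy,jw,turq [[0.447, -0.213, 0.079], [0.429, -0.289, 0.079]] [[0.473, 0.144, 0.08]]
stopwatch,tape,marker [[0.375, 0.077, 0.015], [0.38, -0.431, 0.015]] [[0.403, -0.008, 0.01], [0.346, -0.121, 0.01]]
scene0 green [224, 159, 5, 7, 22] [226.1, 161.4]
scene0 orange [330, 33, 25, 22, 45] [344.2, 42.3]
scene0 orange [296, 37, 30, 11, 70] [309.9, 43.5]
scene0 orange [301, 48, 8, 3, 8] [304.5, 49.5]
scene0 orange [354, 56, 4, 8, 9] [355.8, 59.1]
scene0 orange [339, 123, 13, 12, 101] [345.6, 127.7]
scene0 orange [153, 246, 20, 18, 164] [162.3, 254.5]
scene0 red [254, 253, 9, 13, 82] [257.7, 258.5]
scene0 yellow [274, 204, 14, 12, 132] [280.2, 209.2]
scene0 yellow [215, 217, 14, 13, 140] [221.4, 223.3]
scene0 turq [213, 280, 18, 26, 364] [221.2, 292.6]
side0 green [293, 178, 4, 5, 14] [294.5, 180.0]
side0 orange [246, 149, 9, 6, 28] [249.8, 151.3]
side0 orange [425, 271, 4, 4, 8] [426.2, 272.8]
side0 orange [423, 283, 9, 12, 22] [426.5, 289.1]
side0 orange [403, 310, 53, 53, 144] [427.3, 339.1]
side0 orange [495, 322, 4, 5, 11] [496.6, 324.0]
side0 yellow [133, 92, 4, 3, 7] [134.7, 93.1]
side0 yellow [329, 144, 2, 6, 8] [329.4, 146.6]
side0 turq [201, 160, 12, 19, 178] [206.4, 169.3]
```

>>> servo_tool([
  [[-1, 20, -45, 0, 0, 0, 0], [-1, 20, -45, 0, 0, 0, 0], [-1, 20, -45, 0, 0, 0, 0], [-1, 20, -45, 0, 0, 0, 0.078], [-1, 20, -45, 0, 0, 0, 0.078], [-1, 20, -45, 0, 0, 0, 0.078], [-1, 20, -45, 10, 0, 0, 0], [-1, 20, -45, 10, 0, 0, 0], [-1, 20, -45, 10, 0, 0, 0], [-1, 20, -45, 10, 0, 0, 0], [-1, 20, -45, 10, 0, 0, 0], [-1, 20, -45, 10, 0, 0, 0]],
])

```text
t: 1.35
tool_pos: [0.3786, 0.043, 0.2898]
orientation: [-0.0, 3.141, 0.0]
force: [1.0, 0.9, -0.5]
opening: 0.093
```

>>> servo_tool([
  [[-1, 20, -40, 10, 0, 0, 0], [-1, 20, -40, 10, 0, 0, 0], [-1, 10, -40, 10, 0, 0, 0], [-1, 0, -10, 0, 0, 0, 0], [-1, 0, 0, 0, 0, 0, 0], [-1, 0, 0, 0, 0, 0, 0]],
])

```text
t: 1.95
tool_pos: [0.428, -0.0841, 0.3188]
orientation: [0.0, -3.141, -0.001]
force: [-0.1, 0.3, -0.4]
opening: 0.0932
```

```bash
python3 - <<'E'
from h import *
snap('wrist','w1',None,1.5); s=monitor.read_state(); print(s['t'],s['tool_pos'].round(3),s['orientation'].round(3),s['q'].round(2))
K,R,t=cam('w1'); print(K[0,0],(-R.T@t).round(3),R[2].round(2))
E
```

```text
2.0 [ 0.428 -0.084  0.319] [ 2.000e-03 -3.141e+00 -1.000e-03] [-0.31 -0.34  1.77  0.    1.72 -1.88]
291.90702816640066 [ 0.349 -0.084  0.474] [ 0.28  0.   -0.96]
```

View pics/w1.png

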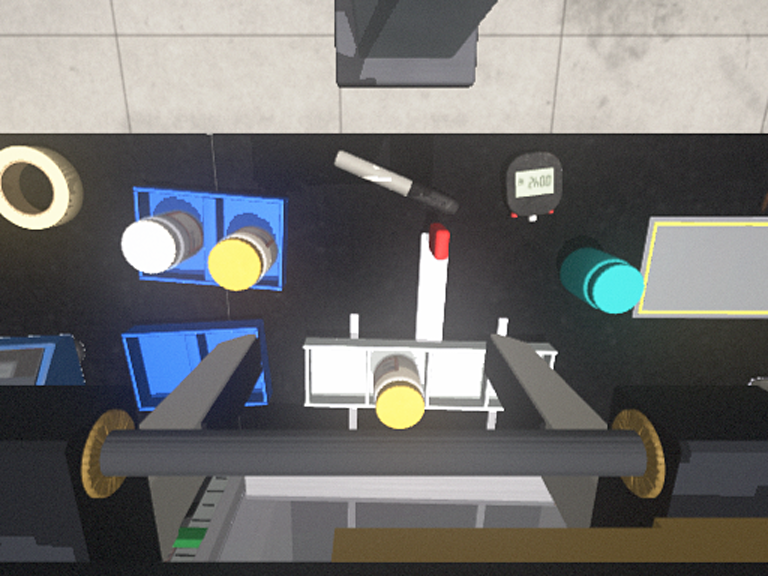

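The wrist view shows the loaded carrier at (208,240), the empty one at (196,368), the carriage rim from (304,340) to (557,350), the handle at (440,242) and the mat's left edge at (640,268). The green pointer is at (190,538).

```bash
python3 - <<'E'
from h import *
s=1.5
def P(pts,z): return np.array([toz('w1',(np.array(p)+.5)/s-.5,z) for p in pts]).round(3)
print('full',P([(136,187),(284,200),(281,291)],.028).tolist(), 'bar',P([(203,194),(217,195)],.028).tolist())
print('empty',P([(122,335),(262,325),(270,405)],.028).tolist())
r=P([(304,340),(557,350),(304,408)],.032);print('carriage',r.tolist())
print('walls',P([(368,343),(428,345),(485,348)],.032).tolist())
print('jark',P([(400,406)],.087), 'jars',P([(235,265),(148,246)],.079).tolist())
print('handle',P([(432,227),(449,227),(432,258),(449,258)],.06).tolist(),'stem', P([(423,235),(418,340),(447,260),(442,340)],.02).tolist())
print('ledge',P([(247,477),(545,480)],.09).tolist(),P([(247,498),(552,503)],.09).tolist())
print('turq',P([(612,288)],.08),'mat',P([(652,217),(634,317)],.002).tolist())
print('watch',P([(535,190)],.015),'marker',P([(335,155),(457,208)],.01).tolist())
im=np.load('pics/w1.npz')['im']; h=cv2.cvtColor(im,cv2.COLOR_RGB2HSV)
for nm,lo,hi in(('red',(0,180,90),(5,255,255)),('green',(45,100,40),(80,255,255)),('yellow',(22,150,120),(32,255,255)),('turq',(84,150,60),(96,255,255))):
    k,l,st,c=cv2.connectedComponentsWithStats(cv2.inRange(h,lo,hi))
    for i in range(1,k):
        if st[i,4]>20: print(nm,st[i].tolist(),c[i].round(1).tolist())
# pointer from scene+side, wrist
print('pointer',tri([('scene0',(226.1,161.4)),('side0',(294.5,180.0))]),tri([('scene0',(226.1,161.4)),('side0',(294.5,180.0)),('w1',(126,358))]))
print('orange',tri([('scene0',(162.3,254.5)),('side0',(249.8,151.3))]))
E
python3 - <<'E'
import cv2
a=cv2.imread('pics/side0.png')[110:215,225:315]; b=cv2.imread('pics/scene0.png')[120:285,135:240]
a=cv2.resize(a,None,fx=4.4,fy=4.4,interpolation=cv2.INTER_CUBIC); b=cv2.resize(b,None,fx=3.5,fy=3.5,interpolation=cv2.INTER_CUBIC)
import numpy as np
H=max(a.shape[0],b.shape[0]); o=np.zeros((H,a.shape[1]+b.shape[1],3),'uint8'); o[:a.shape[0],:a.shape[1]]=a;o[:b.shape[0],a.shape[1]:]=b
print(o.shape,a.shape); cv2.imwrite('pics/crop1.png',o)
E
```

```text
full [[0.378, -0.319, 0.028], [0.39, -0.172, 0.028], [0.486, -0.181, 0.028]] bar [[0.385, -0.253, 0.028], [0.386, -0.239, 0.028]]
empty [[0.537, -0.358, 0.028], [0.525, -0.204, 0.028], [0.623, -0.202, 0.028]]
carriage [[0.541, -0.158, 0.032], [0.552, 0.119, 0.032], [0.625, -0.162, 0.032]]
walls [[0.544, -0.088, 0.032], [0.547, -0.023, 0.032], [0.55, 0.04, 0.032]]
jark [[ 0.588 -0.056  0.087]] jars [[0.445, -0.211, 0.079], [0.427, -0.289, 0.079]]
handle [[0.413, -0.027, 0.06], [0.413, -0.011, 0.06], [0.443, -0.026, 0.06], [0.443, -0.01, 0.06]] stem [[0.427, -0.031, 0.02], [0.546, -0.032, 0.02], [0.454, -0.004, 0.02], [0.546, -0.006, 0.02]]
ledge [[0.671, -0.215, 0.09], [0.675, 0.098, 0.09]] [[0.697, -0.217, 0.09], [0.704, 0.109, 0.09]]
turq [[0.467 0.142 0.08 ]] mat [[0.411, 0.217, 0.002], [0.525, 0.217, 0.002]]
watch [[0.381 0.083 0.015]] marker [[0.347, -0.122, 0.01], [0.4, 0.005, 0.01]]
green [115, 352, 23, 13, 226] [126.1, 357.9]
turq [374, 166, 55, 43, 1408] [403.7, 188.1]
pointer [ 0.69115451 -0.26151337  0.14734063] [ 0.69198738 -0.25885838  0.1461335 ]
orange [0.69430747 0.14189445 0.08154978]
(578, 764, 3) (462, 396, 3)
```

View pics/crop1.png

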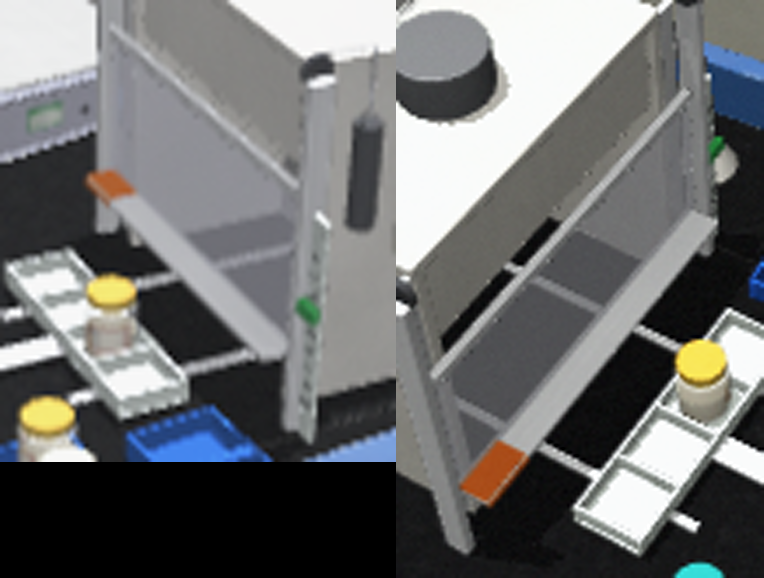

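The carriage floor is at about (0.586, -0.022) with yaw -0.04. The pointer is at z≈0.147 and the ledge underside at about 0.072. Next is the yellow jar, with the jaws along x.

>>> servo_tool([
  [[-1, 2, -12, -14, 0, 0, -0.146], [-1, 2, -12, -14, 0, 0, -0.146], [-1, 2, -12, -14, 0, 0, -0.146], [-1, 2, -12, -14, 0, 0, -0.146], [-1, 2, -12, -14, 0, 0, -0.146], [-1, 2, -12, -14, 0, 0, -0.146], [-1, 2, -12, -14, 0, 0, -0.146], [-1, 2, -12, -14, 0, 0, -0.146], [-1, 2, -12, -14, 0, 0, -0.146], [-1, 0, -10, -14, 0, 0, -0.146], [-1, 0, -10, -14, 0, 0, -0.146], [-1, 0, 0, 0, 0, 0, 0]],
])

```text
t: 3.2
tool_pos: [0.4453, -0.2113, 0.1631]
orientation: [-2.259, -2.178, 0.002]
force: [-0.6, 0.2, -0.2]
opening: 0.0932
```

```bash
python3 - <<'E'
from h import *
snap('wrist','w2',None,1.5); s=monitor.read_state(); print(s['t'],s['tool_pos'].round(4),s['orientation'].round(3),s['q'].round(2))
E
```

```text
3.25 [ 0.4458 -0.2113  0.1644] [-2.254e+00 -2.185e+00  1.000e-03] [-0.55 -0.12  1.86  0.    1.4  -0.52]
```

View pics/w2.png

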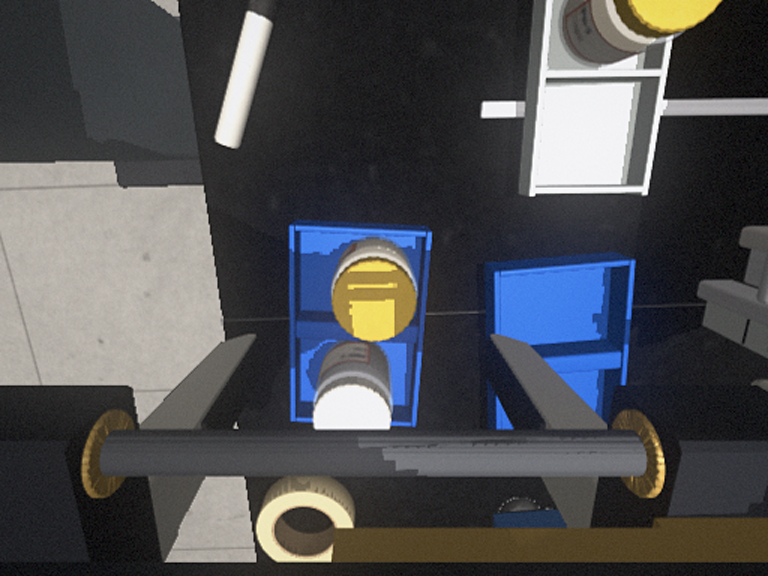

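The view shows the yellow jar's cap at (374,300), centred between the jaws. The white jar is at (352,400) and the carriers look as measured, so I descend and grip.

>>> servo_tool([
  [[-1, 0, 0, -35, 0, 0, 0], [-1, 0, 0, -35, 0, 0, 0], [-1, 0, 0, -25, 0, 0, 0], [-1, 0, 0, -20, 0, 0, 0], [-1, 0, 0, 0, 0, 0, 0], [1, 0, 0, 0, 0, 0, 0], [1, 0, 0, 0, 0, 0, 0], [1, 0, 0, 0, 0, 0, 0], [1, 0, 0, 0, 0, 0, 0]],
], force=15)

```text
t: 4.15
tool_pos: [0.4472, -0.2134, 0.0516]
orientation: [2.258, 2.181, 0.001]
force: [-0.1, 0.7, 0.2]
opening: 0.0656
```

```bash
python3 - <<'E'
from h import *
s=monitor.read_state(); print(s['t'],s['tool_pos'].round(4),s['orientation'].round(3),s['opening'],s['force'])
print(toz('w2',(374/1.5,300/1.5),.079), toz('w2',(352/1.5,400/1.5),.079))
print('carr full',[toz('w2',(np.array(p)/1.5),.028).round(3).tolist() for p in[(290,224),(432,230),(290,424),(418,426)]])
print('carr empty',[toz('w2',(np.array(p)/1.5),.028).round(3).tolist() for p in[(494,264),(634,260)]])
print('carriage',[toz('w2',(np.array(p)/1.5),.032).round(3).tolist() for p in[(520,194),(650,194)]])
E
```

```text
4.15 [ 0.4472 -0.2134  0.0516] [2.258e+00 2.181e+00 1.000e-03] 0.06562688054832337 [-0.06207587  0.69558697  0.16652048]
[ 0.4457736  -0.21144119  0.079     ] [ 0.42999042 -0.2758212   0.079     ]
carr full [[0.391, -0.173, 0.028], [0.485, -0.18, 0.028], [0.378, -0.325, 0.028], [0.475, -0.33, 0.028]]
carr empty [[0.528, -0.205, 0.028], [0.622, -0.206, 0.028]]
carriage [[0.541, -0.159, 0.032], [0.624, -0.161, 0.032]]
```

>>> servo_tool([
  [[1, 0, 0, 0, 0, 0, 0], [1, 0, 0, 0, 0, 0, 0], [1, 0, 0, 0, 0, 0, 0], [1, 0, 0, 30, 0, 0, 0], [1, 0, 0, 40, 0, 0, 0], [1, 0, 0, 40, 0, 0, 0], [1, 28, 45, 0, 0, 0, 0], [1, 28, 40, 0, 0, 0, 0], [1, 28, 40, 0, 0, 0, 0], [1, 28, 40, 0, 0, 0, 0], [1, 28, 40, 0, 0, 0, 0], [1, 0, 20, 0, 0, 0, 0]],
])

```text
t: 5.35
tool_pos: [0.5866, 0.013, 0.1595]
orientation: [-2.257, -2.184, -0.001]
force: [-0.4, -0.7, -1.1]
opening: 0.0529
```

>>> servo_tool([
  [[1, 0, 0, 0, 0, 0, 0], [1, 0, 0, 0, 0, 0, 0]],
])

```text
t: 5.55
tool_pos: [0.5844, 0.0095, 0.1597]
orientation: [-2.258, -2.183, 0.002]
force: [-0.2, 0.9, -1.7]
opening: 0.0528
```

```bash
python3 - <<'E'
from h import *
snap('wrist','w3',None,1.5); s=monitor.read_state(); print(s['t'],s['tool_pos'].round(4),s['orientation'].round(3),s['opening'],s['force'].round(1))
E
```

```text
5.6 [0.5844 0.0088 0.1599] [-2.260e+00 -2.182e+00  1.000e-03] 0.0529812698606568 [-0.2  0.8 -0.6]
```

View pics/w3.png

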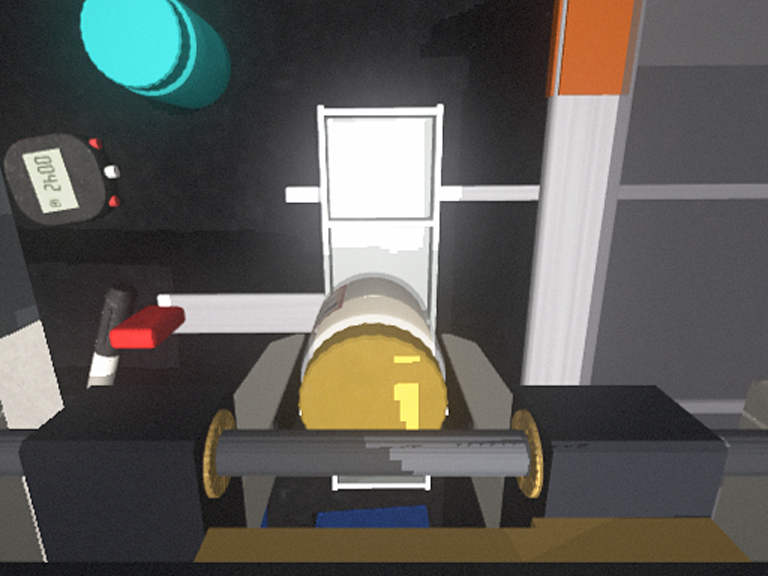

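The jar is held. The carriage's far rim corners are at (320,107) and (442,107), and the wall between the two left pockets is at row 222. The ledge's orange end spans (555-630, 95).

```bash
python3 - <<'E'
from h import *
def P(pts,z): return [toz('w3',(np.array(p)+.5)/1.5-.5,z).round(4).tolist() for p in pts]
print('far outer',P([(318,106),(443,106)],.032)); print('wall mid',P([(323,222),(437,222)],.032)); print('near',P([(332,489),(431,489)],.032))
print('orange near corners',P([(553,95),(620,95)],.082)); print('ledge front',P([(553,95),(523,385)],.082),'back',P([(640,0),(580,385)],.082))
print('handle top', P([(148,310),(185,310),(110,332),(130,345)],.06)); 
E
```

```text
far outer [[0.5548, 0.1188, 0.032], [0.6298, 0.1163, 0.032]]
wall mid [[0.5532, 0.0491, 0.032], [0.6268, 0.0467, 0.032]]
near [[0.5468, -0.159, 0.032], [0.6239, -0.1614, 0.032]]
orange near corners [[0.6762, 0.1146, 0.082], [0.7091, 0.1135, 0.082]]
ledge front [[0.6762, 0.1146, 0.082], [0.6717, -0.0444, 0.082]] back [[0.7132, 0.1542, 0.082], [0.7054, -0.0455, 0.082]]
handle top [[0.4451, 0.0022, 0.06], [0.4679, 0.0015, 0.06], [0.4186, -0.0115, 0.06], [0.4295, -0.0207, 0.06]]
```

>>> servo_tool([
  [[1, 5, 4, -20, 0, 0, 0], [1, 0, 0, -25, 0, 0, 0], [1, 0, 0, -20, 0, 0, 0], [1, 0, 0, -15, 0, 0, 0], [1, 0, 0, -10, 0, 0, 0], [1, 0, 0, -7, 0, 0, 0], [1, 0, 0, -3, 0, 0, 0], [1, 0, 0, 0, 0, 0, 0], [1, 0, 0, 0, 0, 0, 0]],
])

```text
t: 6.5
tool_pos: [0.5904, 0.0134, 0.0612]
orientation: [2.259, 2.182, 0.001]
force: [-0.0, 0.3, -1.0]
opening: 0.0526
```

>>> servo_tool([
  [[1, 0, 0, -1, 0, 0, 0], [1, 0, 0, 0, 0, 0, 0], [-0.8, 0, 0, 0, 0, 0, 0], [-0.8, 0, 0, 0, 0, 0, 0], [-0.8, 0, 0, 0, 0, 0, 0], [-0.8, 0, 0, 10, 0, 0, 0], [-0.8, 0, 0, 30, 0, 0, 0], [-0.8, 0, 0, 40, 0, 0, 0], [-0.8, 0, 0, 30, 0, 0, 0], [-0.8, -40, -20, 0, 0, 0, 0], [-0.8, -40, -20, 0, 0, 0, 0], [-1, -30, -30, 0, 0, 0, 0]],
])

```text
t: 7.7
tool_pos: [0.4784, -0.0563, 0.1702]
orientation: [2.258, 2.184, 0.001]
force: [1.2, -0.6, -0.9]
opening: 0.0876
```

>>> servo_tool([
  [[-1, -15, -40, 0, 0, 0, 0], [-1, -15, -40, 0, 0, 0, 0], [-1, -10, -40, 0, 0, 0, 0], [-1, 0, -40, 0, 0, 0, 0], [-1, 0, -30, 0, 0, 0, 0], [-1, 0, 0, 0, 0, 0, 0], [-1, 0, 0, 0, 0, 0, 0]],
])

```text
t: 8.4
tool_pos: [0.4397, -0.2468, 0.1698]
orientation: [2.262, 2.18, 0.001]
force: [-0.6, 1.2, -0.8]
opening: 0.0929
```

```bash
python3 - <<'E'
from h import *
snap('wrist','w4',None,1.5); s=monitor.read_state(); print(s['t'],s['tool_pos'].round(4),s['orientation'].round(3),s['opening'],s['force'].round(1))
E
```

```text
8.45 [ 0.4398 -0.2461  0.1697] [-2.260e+00 -2.182e+00 -1.000e-03] 0.09301787841912315 [-0.1 -1.4  0.2]
```

View pics/w4.png

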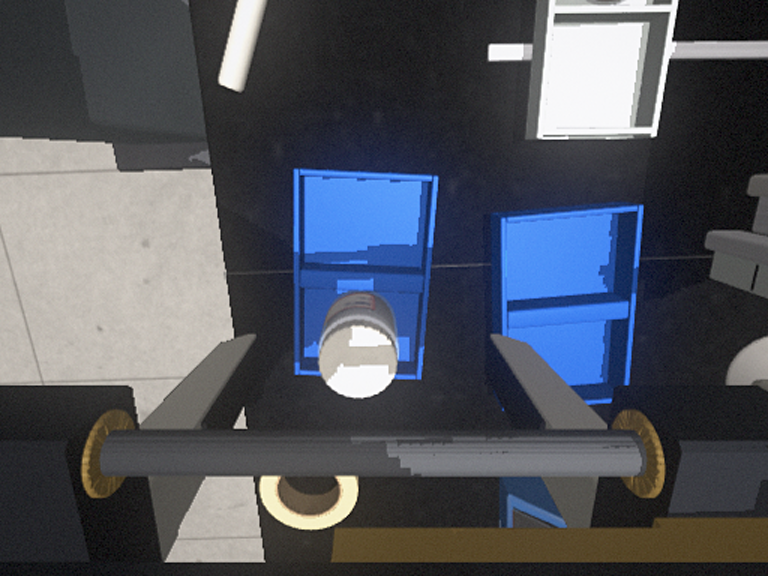

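The white cap is at (358,357), in carrier 1 with corners (295,170), (438,177), (421,380) and (295,377). The empty carrier's bar runs from (507,308) to (628,303).

```bash
python3 - <<'E'
from h import *
def P(pts,z): return np.array([toz('w4',(np.array(p)+.5)/1.5-.5,z) for p in pts]).round(4)
print('white',P([(358,357)],.079)); print('c1',P([(295,170),(438,177),(421,380),(295,377)],.028).tolist(),P([(295,170),(438,177),(421,380),(295,377)],.028).mean(0))
print('c2 top',P([(500,217),(642,207),(632,402)],.028).tolist(),'bar',P([(507,306),(629,301)],.028).tolist(), P([(509,319),(628,314)],.028).tolist())
print('c1 bar',P([(300,268),(430,262)],.028).tolist(),P([(300,285),(428,285)],.028).tolist())
print('carriage near',P([(528,138),(655,137)],.032).tolist())
E
```

```text
white [[ 0.4291 -0.2857  0.079 ]]
c1 [[0.3911, -0.1744, 0.028], [0.485, -0.1822, 0.028], [0.473, -0.3307, 0.028], [0.3782, -0.3248, 0.028]] [ 0.431825 -0.253025  0.028   ]
c2 top [[0.527, -0.21, 0.028], [0.622, -0.2067, 0.028], [0.6346, -0.3553, 0.028]] bar [[0.5349, -0.2739, 0.028], [0.6218, -0.2732, 0.028]] [[0.5369, -0.2839, 0.028], [0.6224, -0.2831, 0.028]]
c1 bar [[0.389, -0.2406, 0.028], [0.4797, -0.2395, 0.028]] [[0.3879, -0.2529, 0.028], [0.4783, -0.2562, 0.028]]
carriage near [[0.5413, -0.16, 0.032], [0.6218, -0.1623, 0.032]]
```

>>> servo_tool([
  [[-1, -11, -40, 0, 0, 0, 0], [-1, 0, 0, -25, 0, 0, 0], [-1, 0, 0, -35, 0, 0, 0], [-1, 0, 0, -35, 0, 0, 0], [-1, 0, 0, -24, 0, 0, 0], [-1, 0, 0, 0, 0, 0, 0], [1, 0, 0, 0, 0, 0, 0], [1, 0, 0, 0, 0, 0, 0], [1, 0, 0, 0, 0, 0, 0], [1, 0, 0, 0, 0, 0, 0], [1, 0, 0, 0, 0, 0, 0], [1, 0, 0, 0, 0, 0, 0]],
])

```text
t: 9.65
tool_pos: [0.4291, -0.2868, 0.0509]
orientation: [2.259, 2.182, 0.0]
force: [-0.3, 0.2, 3.7]
opening: 0.0526
```

>>> servo_tool([
  [[1, 0, 0, 0, 0, 0, 0], [1, 0, 0, 0, 0, 0, 0]],
])

```text
t: 9.85
tool_pos: [0.4291, -0.2868, 0.0509]
orientation: [2.259, 2.182, 0.0]
force: [-1.4, 0.8, 6.1]
opening: 0.0528
```

>>> servo_tool([
  [[1, 0, 0, 30, 0, 0, 0], [1, 0, 0, 40, 0, 0, 0], [1, 0, 0, 40, 0, 0, 0], [1, 35, 35, 0, 0, 0, 0], [1, 35, 35, 0, 0, 0, 0], [1, 35, 35, 0, 0, 0, 0], [1, 35, 35, 0, 0, 0, 0], [1, 17, 22, 0, 0, 0, 0], [1, 0, 0, 0, 0, 0, 0], [1, 0, 0, -20, 0, 0, 0], [1, 0, 0, -20, 0, 0, 0], [1, 0, 0, -15, 0, 0, 0]],
])

```text
t: 11.05
tool_pos: [0.5845, -0.1249, 0.1034]
orientation: [-2.259, -2.18, 0.002]
force: [-0.1, -0.8, -1.1]
opening: 0.0524
```

>>> servo_tool([
  [[1, 0, 0, -15, 0, 0, 0], [1, 0, 0, -10, 0, 0, 0], [1, 0, 0, 0, 0, 0, 0]],
])

```text
t: 11.35
tool_pos: [0.5844, -0.1245, 0.0783]
orientation: [-2.259, -2.18, 0.002]
force: [-0.8, -1.1, -0.6]
opening: 0.0529
```

```bash
python3 - <<'E'
from h import *
s=monitor.read_state(); print(s['t'],s['tool_pos'].round(4),s['opening'],s['force'].round(1))
E
```

```text
11.35 [ 0.5844 -0.1245  0.0783] 0.05292797011074596 [-0.8 -1.1 -0.6]
```

>>> servo_tool([
  [[1, 1, 0, -12, 0, 0, 0], [1, 0, 0, -6, 0, 0, 0], [1, 0, 0, 0, 0, 0, 0], [-0.8, 0, 0, 0, 0, 0, 0], [-0.8, 0, 0, 0, 0, 0, 0], [-0.8, 0, 0, 0, 0, 0, 0], [-0.8, 0, 0, 10, 0, 0, 0], [-0.8, 0, 0, 30, 0, 0, 0], [-0.8, 0, 0, 40, 0, 0, 0], [-0.8, 0, 0, 30, 0, 0, 0], [-0.6, -40, -20, 0, 0, 0, 0.14], [-0.3, -40, -20, 0, 0, 0, 0.14]],
])

```text
t: 12.55
tool_pos: [0.5076, -0.1651, 0.1752]
orientation: [1.922, 2.48, 0.002]
force: [-0.5, -0.5, -0.6]
opening: 0.0724
```

>>> servo_tool([
  [[-0.3, -15, -20, 0, 0, 0, 0.14], [-0.3, -15, -20, 0, 0, 0, 0.14], [-0.3, -15, -20, 0, 0, 0, 0.14], [-0.3, -15, -20, 0, 0, 0, 0.14], [-0.3, -15, -20, 0, 0, 0, 0.14], [-0.3, 0, -9, 0, 0, 0, 0.14], [-0.3, 0, 0, 0, 0, 0, 0.14], [-0.3, 0, 0, 0, 0, 0, 0.14], [-0.3, 0, 0, 0, 0, 0, 0.14], [-0.3, 0, 0, 0, 0, 0, 0], [-0.3, 0, 0, 0, 0, 0, 0]],
])

```text
t: 13.65
tool_pos: [0.432, -0.2736, 0.1731]
orientation: [0.11, 3.139, -0.001]
force: [0.8, 0.2, -1.2]
opening: 0.0609
```

```bash
python3 - <<'E'
from h import *
snap('wrist','w5',None,1.5); s=monitor.read_state(); print(s['t'],s['tool_pos'].round(4),s['orientation'].round(3),s['opening'],s['force'].round(1),s['q'].round(2))
from scipy.spatial.transform import Rotation as Ro
print(Ro.from_rotvec(s['orientation']).as_matrix().round(3))
E
```

```text
13.7 [ 0.432  -0.2736  0.1729] [ 1.090e-01  3.139e+00 -1.000e-03] 0.06012933324099877 [0.2 0.7 0.3] [-0.66 -0.08  1.8  -0.    1.41 -2.17]
[[-0.998  0.07   0.001]
 [ 0.07   0.998 -0.   ]
 [-0.001 -0.    -1.   ]]
```

View pics/w5.png

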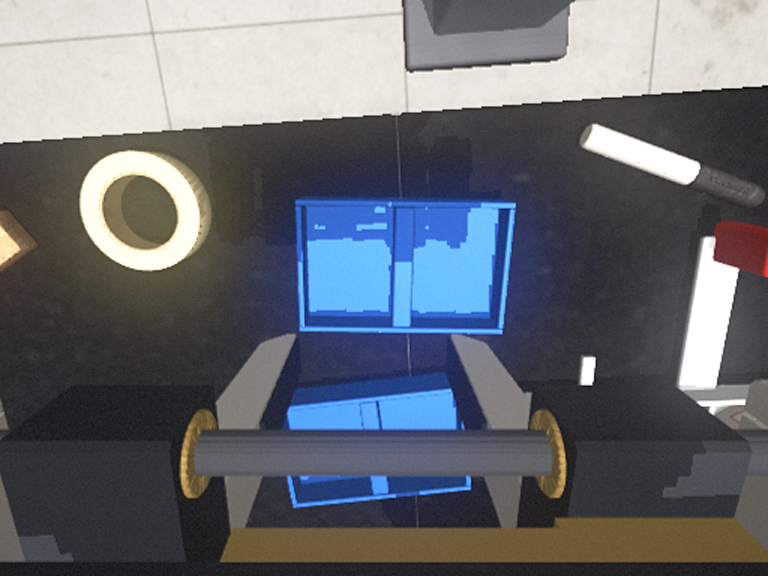

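```bash
python3 - <<'E'
from h import *
def P(pts,z): return np.array([toz('w5',(np.array(p)+.5)/1.5-.5,z) for p in pts]).round(4)
c=P([(296,199),(515,203),(503,333),(300,331)],.028); print(c.tolist(),c.mean(0))
print('bar',P([(394,205),(413,205),(412,327),(394,327)],.028).tolist())
print('c2',P([(288,405),(456,390),(470,489),(293,506)],.028).tolist())
E
```

```text
[[0.3772, -0.3215, 0.028], [0.3901, -0.1738, 0.028], [0.4846, -0.1805, 0.028], [0.4727, -0.3299, 0.028]] [ 0.43115  -0.251425  0.028   ]
bar [[0.3858, -0.2556, 0.028], [0.3867, -0.2428, 0.028], [0.4753, -0.2473, 0.028], [0.4743, -0.2606, 0.028]]
c2 [[0.5336, -0.3463, 0.028], [0.5295, -0.2159, 0.028], [0.6223, -0.2057, 0.028], [0.6293, -0.354, 0.028]]
```

>>> servo_tool([
  [[-0.3, -1, 22, 0, 0, 0, -0.01], [-0.3, 0, 0, -35, 0, 0, 0], [-0.3, 0, 0, -40, 0, 0, 0], [-0.3, 0, 0, -40, 0, 0, 0], [-0.3, 0, 0, -25, 0, 0, 0], [-0.3, 0, 0, -14, 0, 0, 0], [-0.3, 0, 0, 0, 0, 0, 0], [1, 0, 0, 0, 0, 0, 0], [1, 0, 0, 0, 0, 0, 0], [1, 0, 0, 0, 0, 0, 0], [1, 0, 0, 0, 0, 0, 0], [1, 0, 0, 0, 0, 0, 0]],
], force=25)

```text
t: 14.9
tool_pos: [0.431, -0.2517, 0.0187]
orientation: [0.119, 3.139, -0.001]
force: [-0.2, 0.2, -0.1]
opening: 0.025
```

>>> servo_tool([
  [[1, 0, 0, 0, 0, 0, 0], [1, 0, 0, 0, 0, 0, 0], [1, 0, 0, 0, 0, 0, 0]],
])

```text
t: 15.2
tool_pos: [0.4309, -0.2516, 0.0185]
orientation: [0.119, 3.139, -0.0]
force: [-0.7, -0.3, 1.6]
opening: 0.0139
```

>>> servo_tool([
  [[1, 0, 0, 20, 0, 0, 0], [1, 0, 0, 45, 0, 0, 0], [1, 0, 0, 45, 0, 0, 0], [1, 0, 0, 45, 0, 0, 0], [1, 0, 40, 15, 0, 0, 0], [1, 4, 45, 0, 0, 0, 0], [1, 4, 45, 0, 0, 0, 0], [1, 4, 45, 0, 0, 0, 0], [1, 4, 45, 0, 0, 0, 0], [1, 4, 45, 0, 0, 0, 0], [1, 4, 45, 0, 0, 0, 0], [1, 4, 45, 0, 0, 0, 0]],
])

```text
t: 16.4
tool_pos: [0.4583, 0.1053, 0.1881]
orientation: [-0.119, -3.139, 0.0]
force: [1.7, -0.8, -1.9]
opening: 0.0136
```

```bash
python3 - <<'E'
from h import *
im=snap('scene','s6',(130,140,340,390),2.3); s=monitor.read_state(); print(s['t'],s['tool_pos'].round(4),s['orientation'].round(3),s['opening'],s['force'].round(1))
E
```

```text
16.45 [0.4582 0.1115 0.1881] [-0.114 -3.139 -0.007] 0.013757346615722007 [-3.3  4.4 -0.8]
```

View pics/s6.png

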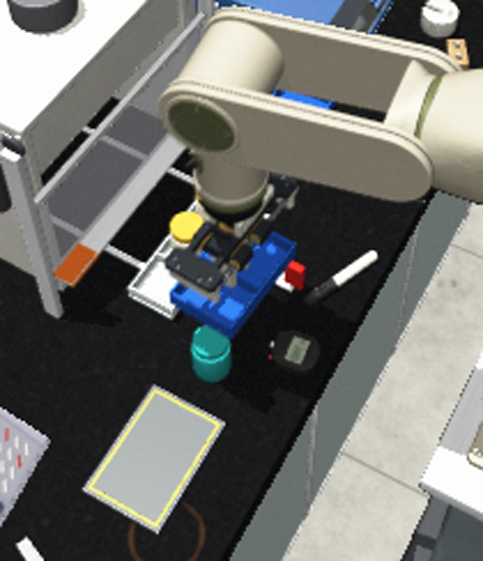

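The carrier hangs level. The mat's crop corners are (156,385), (226,423), (158,532) and (82,489).

```bash
python3 - <<'E'
from h import *
c=np.array([toz('s6',np.array(p)/2.3+(130,140),.002) for p in[(156,385),(226,423),(158,532),(82,489)]]); print(c.round(3).tolist(),c.mean(0))
E
```

```text
[[0.522, 0.211, 0.002], [0.41, 0.213, 0.002], [0.411, 0.38, 0.002], [0.526, 0.38, 0.002]] [0.46728296 0.29603292 0.002     ]
```

>>> servo_tool([
  [[1, 2, 40, 0, 0, 0, 0.02], [1, 2, 40, 0, 0, 0, 0.02], [1, 2, 40, 0, 0, 0, 0.02], [1, 2, 40, 0, 0, 0, 0], [1, 2, 35, 0, 0, 0, 0], [1, 0, 0, -40, 0, 0, 0], [1, 0, 0, -40, 0, 0, 0], [1, 0, 0, -40, 0, 0, 0], [1, 0, 0, -25, 0, 0, 0], [1, 0, 0, -10, 0, 0, 0], [1, 0, 0, 0, 0, 0, 0], [1, 0, 0, 0, 0, 0, 0]],
])

```text
t: 17.65
tool_pos: [0.4697, 0.2989, 0.0347]
orientation: [0.025, 3.14, 0.001]
force: [-0.3, -0.3, -2.4]
opening: 0.0141
```

>>> servo_tool([
  [[1, 0, 0, -8, 0, 0, 0], [1, 0, 0, -6, 0, 0, 0], [1, 0, 0, 0, 0, 0, 0], [-0.3, 0, 0, 0, 0, 0, 0], [-0.3, 0, 0, 0, 0, 0, 0], [-0.3, 0, 0, 0, 0, 0, 0], [-0.3, 0, 0, 0, 0, 0, 0], [-0.3, 0, 0, 30, 0, 0, 0], [-0.3, 0, 0, 45, 0, 0, 0], [-0.3, 0, 0, 45, 0, 0, 0], [-0.3, 0, 0, 45, 0, 0, 0], [-0.3, 0, 0, 0, 0, 0, 0]],
])

```text
t: 18.85
tool_pos: [0.4726, 0.3005, 0.1927]
orientation: [0.025, 3.13, 0.009]
force: [1.5, 1.3, 0.4]
opening: 0.0604
```

```bash
python3 - <<'E'
from h import *
im=snap('wrist','w7',None,1.5); s=monitor.read_state(); print(s['t'],s['tool_pos'].round(4),s['orientation'].round(3),s['opening'],s['force'].round(1))
E
```

```text
18.9 [0.4712 0.2997 0.189 ] [0.025 3.134 0.006] 0.060229560100588504 [ 1.1 -0.5 -0.6]
```

View pics/w7.png

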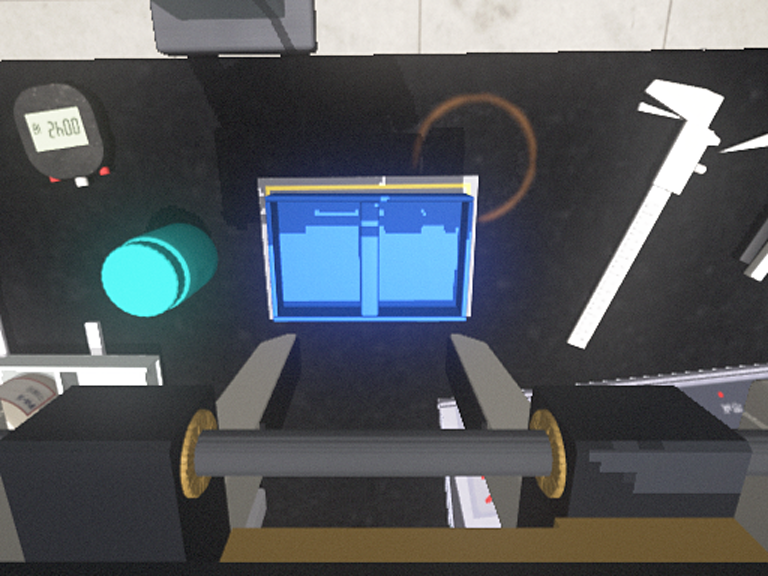

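>>> servo_tool([
  [[-0.3, 0, -30, 0, 0, 0, 0], [-0.3, 0, -48, 0, 0, 0, 0], [-0.3, 0, -48, 0, 0, 0, 0], [-0.3, 0, -48, 0, 0, 0, 0], [-0.3, 5, -48, 0, 0, 0, 0], [-0.3, 5, -48, 0, 0, 0, 0], [-0.3, 10, -48, 0, 0, 0, 0], [-0.3, 10, -48, 0, 0, 0, 0], [-0.3, 10, -48, 0, 0, 0, 0.025], [-0.3, 15, -48, 0, 0, 0, 0.025], [-0.3, 15, -48, 0, 0, 0, 0.025], [-0.3, 15, -48, 0, 0, 0, 0]],
])

```text
t: 20.1
tool_pos: [0.553, -0.2604, 0.1824]
orientation: [0.094, -3.138, -0.002]
force: [1.4, 0.6, 0.6]
opening: 0.0605
```

>>> servo_tool([
  [[-0.3, 10, -20, 0, 0, 0, 0], [-0.3, 10, 0, 0, 0, 0, 0], [-0.3, 0, 0, 0, 0, 0, 0], [-0.3, 0, 0, 0, 0, 0, 0]],
])

```text
t: 20.5
tool_pos: [0.5732, -0.2771, 0.1832]
orientation: [0.095, -3.139, -0.002]
force: [-0.9, 0.1, 0.3]
opening: 0.0604
```

```bash
python3 - <<'E'
from h import *
def P(fn,pts,z): return np.array([toz(fn,(np.array(p)+.5)/1.5-.5,z) for p in pts]).round(4)
c=P('w7',[(265,196),(475,196),(470,320),(273,320)],.03); print(c.tolist(),c.mean(0)); print('mat',P('w7',[(259,177),(478,176)],.002).tolist())
im=snap('wrist','w8',None,1.5); s=monitor.read_state(); print(s['t'],s['tool_pos'].round(4),s['orientation'].round(3),s['opening'],s['force'].round(1),s['q'].round(2))
E
```

```text
[[0.4212, 0.226, 0.03], [0.4235, 0.3756, 0.03], [0.5184, 0.3768, 0.03], [0.5157, 0.224, 0.03]] [0.4697 0.3006 0.03  ]
mat [[0.4094, 0.216, 0.002], [0.4112, 0.3837, 0.002]]
20.55 [ 0.5732 -0.2771  0.1837] [ 9.500e-02 -3.139e+00 -1.000e-03] 0.06064412360619054 [ 1.  -0.1  0. ] [-0.53  0.25  1.43  0.    1.46 -2.16]
```

View pics/w8.png

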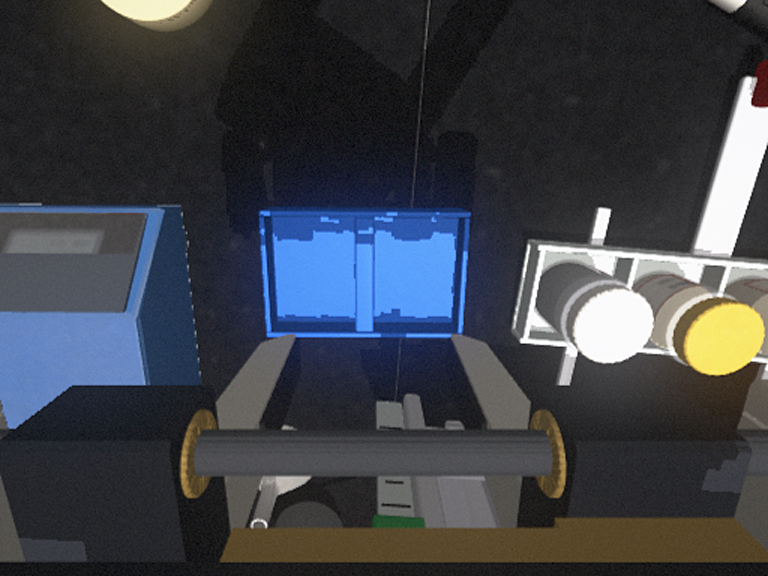

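```bash
python3 - <<'E'
from h import *
def P(fn,pts,z): return np.array([toz(fn,(np.array(p)+.5)/1.5-.5,z) for p in pts]).round(4)
c=P('w8',[(260,211),(470,211),(464,337),(265,337)],.028); print(c.tolist(),c.mean(0)); print('bar',P('w8',[(357,216),(374,216),(373,332),(356,332)],.028).tolist())
print('device base',P('w8',[(183,206),(200,385)],0).tolist()); print([P('w8',[(163,208),(135,316)],z).tolist() for z in (.03,.06,.1)])
E
```

```text
[[0.5357, -0.3582, 0.028], [0.5266, -0.2107, 0.028], [0.6221, -0.2035, 0.028], [0.6313, -0.3554, 0.028]] [ 0.578925 -0.28195   0.028   ]
bar [[0.535, -0.2899, 0.028], [0.5343, -0.278, 0.028], [0.6222, -0.2733, 0.028], [0.623, -0.2862, 0.028]]
device base [[0.5391, -0.4238, 0.0], [0.6917, -0.4183, 0.0]]
[[[0.5374, -0.4252, 0.03], [0.6193, -0.4519, 0.03]], [[0.5333, -0.4113, 0.06], [0.6072, -0.4354, 0.06]], [[0.5278, -0.3927, 0.1], [0.5911, -0.4133, 0.1]]]
```

>>> servo_tool([
  [[-0.3, 6, -5, 0, 0, 0, 0], [-0.3, 0, 0, -40, 0, 0, 0], [-0.3, 0, 0, -45, 0, 0, 0], [-0.3, 0, 0, -40, 0, 0, 0], [-0.3, 0, 0, -25, 0, 0, 0], [-0.3, 0, 0, -14, 0, 0, 0], [-0.3, 0, 0, 0, 0, 0, 0], [1, 0, 0, 0, 0, 0, 0], [1, 0, 0, 0, 0, 0, 0], [1, 0, 0, 0, 0, 0, 0], [1, 0, 0, 0, 0, 0, 0], [1, 0, 0, 0, 0, 0, 0]],
])

```text
t: 21.75
tool_pos: [0.58, -0.284, 0.0211]
orientation: [-0.093, 3.139, -0.001]
force: [-0.1, -0.1, -0.6]
opening: 0.0249
```

>>> servo_tool([
  [[1, 0, 0, 0, 0, 0, 0], [1, 0, 0, 0, 0, 0, 0], [1, 0, 0, 0, 0, 0, 0]],
])

```text
t: 22.05
tool_pos: [0.5796, -0.2836, 0.0205]
orientation: [-0.093, 3.14, 0.0]
force: [-1.1, 0.6, 2.5]
opening: 0.0139
```

>>> servo_tool([
  [[1, 0, 0, 25, 0, 0, 0], [1, 0, 0, 45, 0, 0, 0], [1, 0, 0, 45, 0, 0, 0], [1, 0, 0, 45, 0, 0, 0], [1, -20, 20, 20, 0, 0, 0], [1, -20, 43, 0, 0, 0, 0], [1, -20, 43, 0, 0, 0, 0], [1, -20, 43, 0, 0, 0, 0], [1, -20, 43, 0, 0, 0, 0], [1, -10, 45, 0, 0, 0, 0], [1, 0, 45, 0, 0, 0, 0], [1, 0, 45, 0, 0, 0, 0]],
])

```text
t: 23.25
tool_pos: [0.4688, 0.0448, 0.2002]
orientation: [-0.092, 3.14, -0.0]
force: [0.6, 0.6, -1.4]
opening: 0.0141
```

>>> servo_tool([
  [[1, 0, 45, 0, 0, 0, -0.025], [1, 0, 45, 0, 0, 0, -0.025], [1, 0, 45, 0, 0, 0, -0.025], [1, 0, 45, 0, 0, 0, 0], [1, 0, 40, 0, 0, 0, 0], [1, 0, 34, 0, 0, 0, 0], [1, 0, 0, 0, 0, 0, 0], [1, 0, 0, 0, 0, 0, 0]],
])

```text
t: 24.05
tool_pos: [0.469, 0.2976, 0.1996]
orientation: [-0.022, -3.14, 0.002]
force: [-0.3, 0.6, -1.6]
opening: 0.0137
```

```bash
python3 - <<'E'
from h import *
im=snap('scene','s9',(130,140,340,390),2.3); s=monitor.read_state(); print(s['t'],s['tool_pos'].round(4),s['orientation'].round(3),s['opening'],s['force'].round(1))
E
```

```text
24.1 [0.4692 0.2968 0.1997] [-2.400e-02 -3.141e+00  2.000e-03] 0.013864343533917856 [-0.3 -1.1 -2.1]
```

View pics/s9.png

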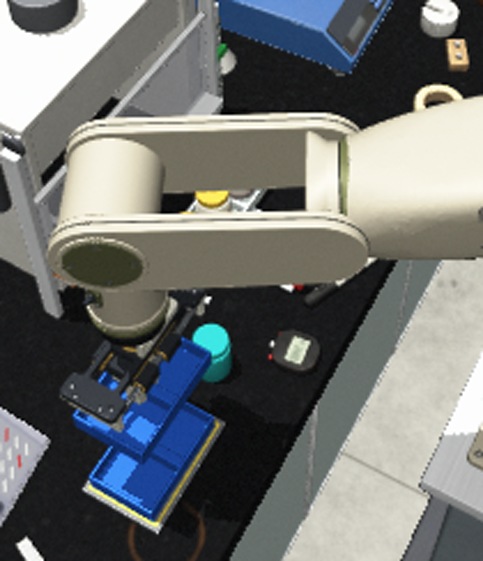

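```bash
python3 - <<'E'
from h import *
for X in [(0.4212,0.226,.03),(0.4235,.3756,.03),(.5184,.3768,.03)]: print(((proj('s9',X)-(130,140))*2.3).round(0))
E
```

```text
[213. 418.]
[150. 516.]
[ 86. 481.]
```

>>> servo_tool([
  [[1, 0, 2, -40, 0, 0, 0], [1, 0, 0, -40, 0, 0, 0], [1, 0, 0, -35, 0, 0, 0], [1, 0, 0, -17, 0, 0, 0], [1, 0, 0, -8, 0, 0, 0], [1, 0, 0, -4, 0, 0, 0], [1, 0, 0, -4, 0, 0, 0], [1, 0, 0, 0, 0, 0, 0], [1, 0, 0, 0, 0, 0, 0]],
])

```text
t: 25.0
tool_pos: [0.4703, 0.2996, 0.0534]
orientation: [0.025, 3.14, 0.001]
force: [0.7, 0.4, -1.7]
opening: 0.0138
```

>>> servo_tool([
  [[1, 0, 0, -2, 0, 0, 0], [1, 0, 0, -1, 0, 0, 0], [1, 0, 0, 0, 0, 0, 0], [-0.3, 0, 0, 0, 0, 0, 0], [-0.3, 0, 0, 0, 0, 0, 0], [-0.3, 0, 0, 0, 0, 0, 0], [-0.3, 0, 0, 0, 0, 0, 0], [-0.3, 0, 0, 30, 0, 0, 0], [-0.3, 0, 0, 45, 0, 0, 0], [-0.3, 0, 0, 45, 0, 0, 0], [-0.3, 0, 0, 30, 0, 0, 0], [-0.3, 0, 0, 0, 0, 0, 0]],
])

```text
t: 26.2
tool_pos: [0.4724, 0.3008, 0.2057]
orientation: [0.025, 3.133, 0.007]
force: [0.7, 0.6, 0.0]
opening: 0.0605
```

```bash
python3 - <<'E'
from h import *
im=snap('wrist','w10',None,1.5); s=monitor.read_state(); print(s['t'],s['tool_pos'].round(4),s['orientation'].round(3),s['opening'],s['force'].round(1),s['q'].round(2))
E
```

```text
26.25 [0.4712 0.3002 0.2025] [0.025 3.136 0.004] 0.060550379796539974 [0.5 0.2 0. ] [ 0.48  0.03  1.65  0.    1.46 -1.08]
```

View pics/w10.png

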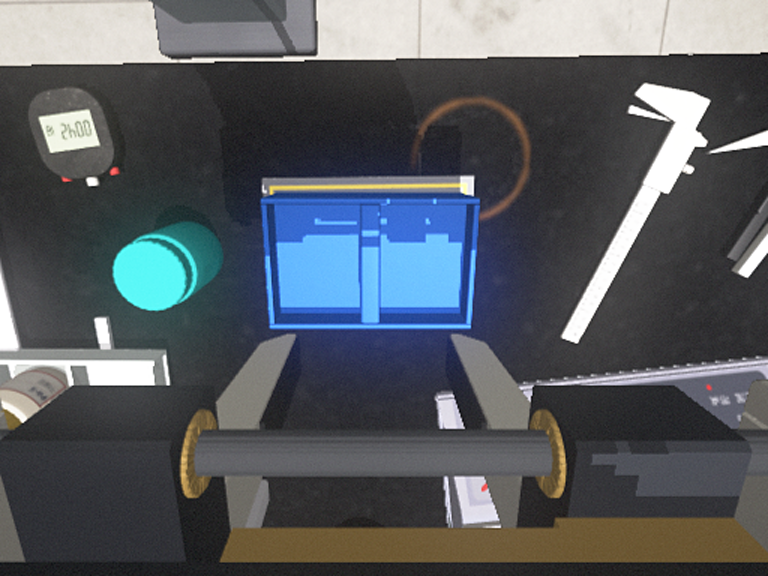

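Both carriers are stacked squarely on the mat. Next is the sash, and I check how far the tool can tilt first.

```bash
python3 - <<'E'
from h import *
def P(fn,pts,z): return np.array([toz(fn,(np.array(p)+.5)/1.5-.5,z) for p in pts]).round(4)
c=P('w10',[(262,199),(479,199),(472,327),(269,327)],.058); print(c.mean(0))
D=np.array([(.131,1.489,.600,.2288),(-.34,1.77,.436,.319),(-.12,1.86,.4933,.1644),(-.08,1.80,.5114,.1729),(.25,1.43,.6367,.1837),(.03,1.65,.5587,.2025)])
A=[];b=[]
for q2,q3,r,z in D:
    s=q2+q3
    A+=[[1,0,np.sin(q2),np.sin(s),np.cos(s)],[0,1,np.cos(q2),np.cos(s),-np.sin(s)]]; b+=[r,z]
x,res,rk,sv=np.linalg.lstsq(np.array(A),np.array(b),rcond=None); print('a,h-L3,L1,L2,e',x.round(3),res,sv)
E
```

```text
[0.469225 0.3005   0.058   ]
a,h-L3,L1,L2,e [-0.01  -0.049  0.368  0.567  0.06 ] [3.97216856e-05] [4.22572984 3.45949692 0.33899941 0.17855275 0.16818645]
```

>>> servo_tool([
  [[0.5, 0, -10, 0, 0, 0, -0.145], [1, 0, -10, 0, 0, 0, -0.145], [1, 0, -10, 0, 0, 0, -0.145], [1, 0, -10, 0, 0, 0, -0.145], [1, 0, -10, 0, 0, 0, -0.145], [1, 0, -10, 0, 0, 0, -0.145], [1, 0, -10, 0, 0, 0, -0.145], [1, 0, -10, 0, 0, 0, -0.145], [1, 0, -10, 0, 0, 0, -0.145], [1, 0, -10, 0, 0, 0, -0.145], [1, 0, -10, 0, 0, 0, -0.145], [1, 0, -10, 0, 0, 0, -0.145]],
])

```text
t: 27.45
tool_pos: [0.4685, 0.1786, 0.1973]
orientation: [-2.422, -1.999, 0.004]
force: [-0.8, 0.1, 0.2]
opening: 0.0002
```

>>> servo_tool([
  [[1, 10, -5, 0, 0, 0, -0.145], [1, 10, -5, 0, 0, 0, -0.145], [1, 10, -5, 0, 0, 0, -0.145], [1, 10, -5, 0, 0, 0, -0.145], [1, 10, -5, 0, 0, 0, -0.145], [1, 10, -5, 0, 0, 0, -0.145], [1, 0, 0, 0, 0, 0, -0.145], [1, 0, 0, 0, 0, 0, -0.145], [1, 0, 0, 0, 0, 0, -0.145], [1, 0, 0, 0, 0, 0, -0.09], [1, 0, 0, 0, 0, 0, 0], [1, 0, 0, 0, 0, 0, 0]],
])

```text
t: 28.65
tool_pos: [0.5289, 0.1492, 0.198]
orientation: [3.141, -0.01, -0.003]
force: [0.7, 0.1, -0.0]
opening: 0.0006
```

>>> servo_tool([
  [[1, 0, 0, 0, 0, -0.13, 0], [1, 0, 0, 0, 0, -0.13, 0], [1, 0, 0, 0, 0, -0.13, 0], [1, 0, 0, 0, 0, -0.13, 0], [1, 0, 0, 0, 0, -0.13, 0], [1, 0, 0, 0, 0, -0.13, 0], [1, 0, 0, 0, 0, -0.13, 0], [1, 0, 0, 0, 0, 0, 0], [1, 0, 0, 0, 0, 0, 0]],
])

```text
t: 29.55
tool_pos: [0.5327, 0.1519, 0.2005]
orientation: [-2.825, 0.01, -1.373]
force: [-0.2, -0.7, -0.7]
opening: 0.0004
```

```bash
python3 - <<'E'
from h import *
from scipy.spatial.transform import Rotation as Ro
s=monitor.read_state(); print(s['t'],s['tool_pos'].round(4),s['opening'],s['force'].round(1),s['q'].round(3))
print(Ro.from_rotvec(s['orientation']).as_matrix().round(3)); i=eyes.camera_info('wrist'); print((-np.array(i['R']).T@np.array(i['t']).reshape(3)).round(3))
E
```

```text
29.55 [0.5327 0.1519 0.2005] 0.0003759449752795766 [-0.2 -0.7 -0.7] [ 0.379 -0.738  2.497 -0.557  0.587  2.297]
[[ 0.618 -0.005  0.786]
 [-0.006 -1.    -0.002]
 [ 0.786 -0.004 -0.618]]
[0.459 0.152 0.358]
```

>>> servo_tool([
  [[1, 30, -1, 0, 0, 0, 0], [1, 30, 0, 0, 0, 0, 0], [1, 25, 0, 0, 0, 0, 0], [1, 0, 0, -30, 0, 0, 0], [1, 0, 0, -30, 0, 0, 0], [1, 0, 0, -30, 0, 0, 0], [1, 0, 0, -30, 0, 0, 0], [1, 0, 0, -20, 0, 0, 0], [1, 0, 0, -10, 0, 0, 0], [1, 0, 0, 0, 0, 0, 0], [1, 0, 0, 0, 0, 0, 0]],
])

```text
t: 30.65
tool_pos: [0.6169, 0.1346, 0.0737]
orientation: [-2.832, -0.013, -1.304]
force: [0.4, 0.7, 0.9]
opening: 0.0005
```

```bash
python3 - <<'E'
from h import *
from scipy.spatial.transform import Rotation as Ro
snap('wrist','w11',None,1.5)
s=monitor.read_state(); print(s['t'],s['tool_pos'].round(4),s['opening'],s['force'].round(1),s['q'].round(3))
print(Ro.from_rotvec(s['orientation']).as_matrix().round(3))
E
```

```text
30.7 [0.6174 0.135  0.0745] 0.00032250365042841515 [ 0.6 -0.5 -0.2] [ 0.213 -0.159  2.346 -0.95   0.167  2.656]
[[ 0.649  0.018  0.76 ]
 [-0.003 -1.     0.026]
 [ 0.761 -0.019 -0.649]]
```

View pics/w11.png

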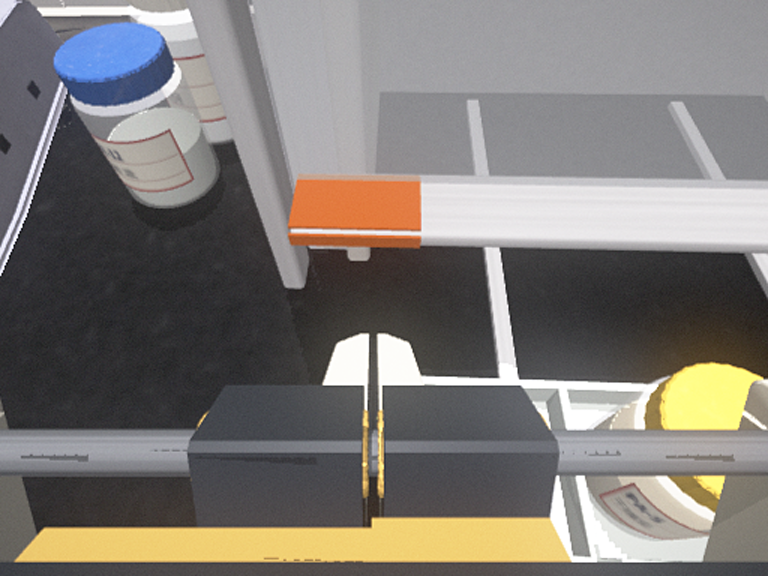

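The view shows the orange pad at (355,210) ahead and the shut fingers at (373,350). The last joint is near its limit, so I rise, ease the tilt and align the tool yaw with the arm plane.

>>> servo_tool([
  [[1, 0, 3, 20, 0, 0, 0.03], [1, 0, 3, 20, 0, 0.03, 0.03], [1, 0, 3, 10, 0, 0.03, 0.03], [1, 0, 3, 0, 0, 0.03, 0.03], [1, 0, 3, 0, 0, 0, 0.03], [1, 0, 2, 0, 0, 0, 0.03], [1, 0, 2, 0, 0, 0, 0.03], [1, 0, 0, 0, 0, 0, 0], [1, 0, 0, 0, 0, 0, 0], [1, 0, 0, 0, 0, 0, 0]],
])

```text
t: 31.7
tool_pos: [0.6179, 0.1455, 0.1025]
orientation: [-2.811, -0.243, -1.182]
force: [-0.9, 0.2, -1.1]
opening: 0.0005
```

```bash
cat > st.py <<'E'
from h import *
from scipy.spatial.transform import Rotation as Ro
s=monitor.read_state(); print(s['t'],s['tool_pos'].round(4),s['opening'],s['force'].round(1),s['q'].round(3))
print(Ro.from_rotvec(s['orientation']).as_matrix().round(3))
E
python3 st.py
```

```text
31.7 [0.6179 0.1455 0.1025] 0.0005494967685254418 [-0.9  0.2 -1.1] [ 0.12  -0.239  2.307  0.187  0.282  1.361]
[[ 0.69   0.177  0.702]
 [ 0.114 -0.984  0.137]
 [ 0.715 -0.015 -0.699]]
```

>>> servo_tool([
  [[1, 0, 5, -15, 0, 0, 0], [1, 0, 4, -15, 0, 0, 0], [1, 0, 0, -15, 0, 0, 0], [1, 0, 0, -12, 0, 0, 0], [1, 0, 0, 0, 0, 0, 0], [1, 0, 0, 0, 0, 0, 0]],
])

```text
t: 32.3
tool_pos: [0.6177, 0.1545, 0.045]
orientation: [-2.811, -0.243, -1.18]
force: [1.1, -0.3, -0.0]
opening: 0.0002
```

```bash
python3 st.py
```

```text
32.3 [0.6177 0.1545 0.045 ] 0.000218726049037608 [ 1.1 -0.3 -0. ] [ 0.144 -0.083  2.306  0.278  0.128  1.282]
[[ 0.69   0.178  0.701]
 [ 0.114 -0.984  0.137]
 [ 0.715 -0.015 -0.699]]
```

Good. Forward under the ledge.

>>> servo_tool([
  [[1, 15, 0, 0, 0, 0, 0], [1, 20, 0, 0, 0, 0, 0], [1, 20, 0, 0, 0, 0, 0], [1, 8, 0, 0, 0, 0, 0], [1, 0, 0, 0, 0, 0, 0], [1, 0, 0, 0, 0, 0, 0]],
])

```text
t: 32.9
tool_pos: [0.6803, 0.1544, 0.045]
orientation: [-2.811, -0.243, -1.18]
force: [-0.2, -0.3, -0.5]
opening: 0.0005
```

>>> servo_tool([
  [[1, 0, 0, 3, 0, 0, 0], [1, 0, 0, 3, 0, 0, 0], [1, 0, 0, 3, 0, 0, 0], [1, 0, 0, 0, 0, 0, 0], [1, 0, 0, 0, 0, 0, 0]],
])

```text
t: 33.4
tool_pos: [0.6808, 0.1543, 0.0542]
orientation: [-2.811, -0.243, -1.181]
force: [-0.6, 0.5, -0.1]
opening: 0.0001
```

```bash
python3 st.py
```

```text
33.4 [0.6808 0.1543 0.0542] 0.00010522019448318812 [-0.6  0.5 -0.1] [0.123 0.061 2.141 0.336 0.153 1.21 ]
[[ 0.69   0.178  0.702]
 [ 0.114 -0.984  0.137]
 [ 0.715 -0.015 -0.699]]
```

>>> servo_tool([
  [[1, 0, 0, 3, 0, 0, 0], [1, 0, 0, 3, 0, 0, 0], [1, 0, 0, 0, 0, 0, 0]],
])

```text
t: 33.7
tool_pos: [0.68, 0.1543, 0.0592]
orientation: [-2.812, -0.243, -1.178]
force: [-3.0, 0.3, -1.8]
opening: 0.0004
```

>>> servo_tool([
  [[1, 0, 0, 3, 0, 0, 0], [1, 0, 0, 0, 0, 0, 0]],
])

```text
t: 33.9
tool_pos: [0.6802, 0.1543, 0.0624]
orientation: [-2.812, -0.243, -1.179]
force: [-5.9, -1.0, -2.8]
opening: 0.0007
```

>>> servo_tool([
  [[1, 0, 0, 3, 0, 0, 0], [1, 0, 0, 0, 0, 0, 0]],
])

```text
t: 34.1
tool_pos: [0.6803, 0.1543, 0.0656]
orientation: [-2.812, -0.243, -1.179]
force: [-6.0, -0.8, -2.9]
opening: 0.0005
```

>>> servo_tool([
  [[1, 0, 0, 3, 0, 0, 0], [1, 0, 0, 0, 0, 0, 0]],
])

```text
t: 34.3
tool_pos: [0.6803, 0.1543, 0.0687]
orientation: [-2.812, -0.243, -1.179]
force: [-7.4, 0.2, -2.3]
opening: 0.0006
```

```bash
cat > or.py <<'E'
from h import *
import sys
for n in('scene','side'):
    im=snap(n,n+sys.argv[1]); h=cv2.cvtColor(im,cv2.COLOR_RGB2HSV)
    k,l,st,c=cv2.connectedComponentsWithStats(cv2.inRange(h,(5,150,60),(16,255,255)))
    for i in range(1,k):
        if st[i,4]>4 and (n=='scene' and c[i][0]<240 and c[i][1]>180 or n=='side' and 220<c[i][0]<290 and c[i][1]<200): print(n,st[i].tolist(),c[i].round(1).tolist())
E
python3 or.py 12; python3 - <<'E'
import sys; sys.path.insert(0,'.')
import os; os.chdir('.')
from h import *
for z in(.0815,.09,.1,.157): print(z,proj('scene0',(.694,.142,z)).round(1),proj('side0',(.694,.142,z)).round(1))
E
```

```text
scene [153, 244, 18, 19, 166] [161.8, 252.5]
0.0815 [162.7 254.9] [250.  151.1]
0.09 [162.3 253.5] [250.  149.6]
0.1 [161.9 251.8] [250.  147.7]
0.157 [159.6 241.7] [250.2 137. ]
```

>>> servo_tool([
  [[1, 0, 0, 5, 0, 0, 0], [1, 0, 0, 6, 0, 0, 0], [1, 0, 0, 6, 0, 0, 0], [1, 0, 0, 6, 0, 0, 0], [1, 0, 0, 6, 0, 0, 0], [1, 0, 0, 6, 0, 0, 0], [1, 0, 0, 5, 0, 0, 0], [1, 0, 0, 5, 0, 0, 0], [1, 0, 0, 5, 0, 0, 0], [1, 0, 0, 0, 0, 0, 0], [1, 0, 0, 0, 0, 0, 0]],
])

```text
t: 35.5
tool_pos: [0.6806, 0.1543, 0.1195]
orientation: [-2.811, -0.243, -1.18]
force: [-9.9, -0.7, -2.2]
opening: 0.0008
```

```bash
python3 st.py; python3 or.py 13; python3 - <<'E'
import cv2
a=cv2.imread('pics/side13.png')[100:215,235:320]; b=cv2.imread('pics/scene13.png')[120:285,130:245]
import numpy as np
a=cv2.resize(a,None,fx=4.4,fy=4.4,interpolation=cv2.INTER_CUBIC); b=cv2.resize(b,None,fx=3.5,fy=3.5,interpolation=cv2.INTER_CUBIC)
o=np.zeros((max(a.shape[0],b.shape[0]),a.shape[1]+b.shape[1],3),'uint8'); o[:a.shape[0],:a.shape[1]]=a;o[:b.shape[0],a.shape[1]:]=b
print(o.shape,a.shape); cv2.imwrite('pics/crop2.png',o)
E
```

```text
35.5 [0.6806 0.1543 0.1195] 0.0008066089216834264 [-9.9 -0.7 -2.2] [ 0.123 -0.08   2.13   0.17   0.299  1.379]
[[ 0.69   0.178  0.702]
 [ 0.114 -0.984  0.137]
 [ 0.715 -0.015 -0.699]]
scene [151, 235, 18, 19, 170] [159.6, 243.6]
(578, 776, 3) (506, 374, 3)
```

View pics/crop2.png

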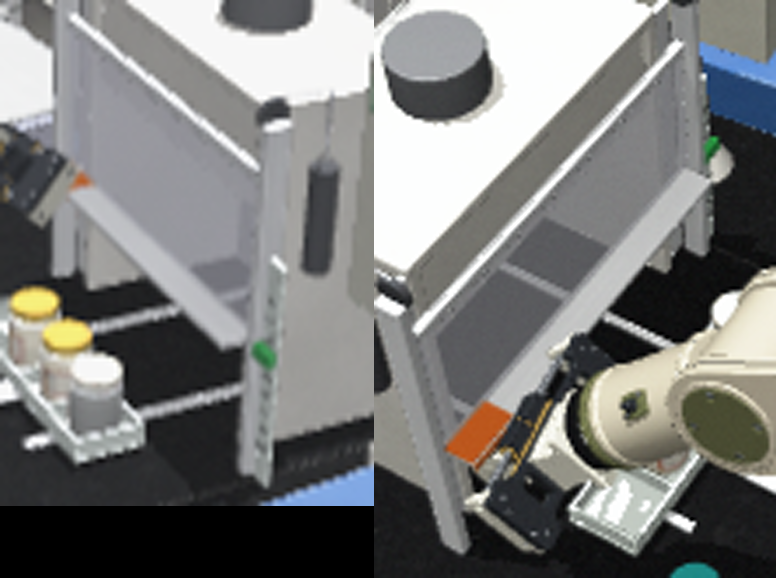

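The jars stand upright. The sash is up by about 62 mm, and its ledge's near lower corner is at crop (228,348) with the pointer at (264,354).

```bash
python3 - <<'E'
from h import *
# front-right lower corner of ledge: candidates along z
X=.667;Y=-.2225
for z in (.072,.082,.13,.134,.138,.142,.144,.147,.157):
    p=proj('side0',(X,Y,z)); q=proj('side0',(X+.038,Y,z)); print(z,'crop1',((p-(225,110))*4.4).round(0),'crop2 front',((p-(235,100))*4.4).round(0),'back',((q-(235,100))*4.4).round(0))
for n,o,k in(('side0',(235,100),4.4),('scene0',(130,120),3.5)):
    im=cv2.cvtColor(np.load(f'pics/{n}.npz')['im'],cv2.COLOR_RGB2HSV); g=cv2.inRange(im,(45,100,40),(85,255,255)); ys,xs=np.nonzero(g); m=(ys>150)&(ys<195)&(xs>200)&(xs<310); print(n,xs[m].min(),xs[m].max(),ys[m].min(),ys[m].max())
# pointer extents at y,x of pointer
for z in(.139,.147,.155): print(z,proj('side0',(.692,-.259,z)).round(1),proj('scene0',(.692,-.259,z)).round(1))
E
```

```text
0.072 crop1 [259. 360.] crop2 front [215. 404.] back [249. 395.]
0.082 crop1 [260. 351.] crop2 front [216. 395.] back [250. 386.]
0.13 crop1 [263. 309.] crop2 front [219. 353.] back [253. 343.]
0.134 crop1 [263. 305.] crop2 front [219. 349.] back [253. 340.]
0.138 crop1 [263. 301.] crop2 front [219. 345.] back [254. 336.]
0.142 crop1 [263. 298.] crop2 front [219. 342.] back [254. 332.]
0.144 crop1 [263. 296.] crop2 front [219. 340.] back [254. 330.]
0.147 crop1 [264. 293.] crop2 front [220. 337.] back [254. 328.]
0.157 crop1 [264. 284.] crop2 front [220. 328.] back [255. 319.]
side0 293 296 178 182
scene0 224 228 159 165
0.139 [294.7 181.1] [226.  163.8]
0.147 [294.8 179.4] [225.9 162.3]
0.155 [294.9 177.7] [225.9 160.8]
```

>>> servo_tool([
  [[1, 0, 0, 5, 0, 0, 0], [1, 0, 0, 5, 0, 0, 0], [1, 0, 0, 3, 0, 0, 0], [1, 0, 0, 0, 0, 0, 0], [1, 0, 0, 0, 0, 0, 0], [1, 0, 0, 0, 0, 0, 0]],
])

```text
t: 36.2
tool_pos: [0.6807, 0.1544, 0.1327]
orientation: [-2.811, -0.243, -1.181]
force: [-10.4, -0.7, -0.3]
opening: 0.0002
```

```bash
python3 st.py; python3 or.py 14
```

```text
36.2 [0.6807 0.1544 0.1327] 0.00016766751119741706 [-10.4  -0.7  -0.3] [ 0.123 -0.104  2.125  0.156  0.329  1.395]
[[ 0.69   0.178  0.702]
 [ 0.114 -0.984  0.137]
 [ 0.715 -0.015 -0.699]]
scene [150, 232, 19, 19, 170] [159.1, 241.1]
```

The edge is estimated at 0.147–0.148, level with the pointer. I now back the fingers off.

>>> servo_tool([
  [[1, -10, 0, 0, 0, 0, 0], [1, -20, 0, 0, 0, 0, 0], [1, -25, 0, 0, 0, 0, 0], [1, -10, -5, 20, 0, 0.1, 0], [1, 0, -10, 20, 0, 0.12, 0], [1, 0, -10, 20, 0, 0.12, 0], [1, -10, -10, 20, 0, 0.12, 0], [1, -20, -20, 0, 0, 0.12, 0], [1, -20, -20, 0, 0, 0.12, 0], [1, -20, -20, 0, 0, 0.08, 0], [1, -20, -20, 0, 0, 0, 0], [1, 0, 0, 0, 0, 0, 0]],
])

```text
t: 37.5
tool_pos: [0.5264, 0.0368, 0.2139]
orientation: [-3.002, -0.17, -0.029]
force: [-0.4, -0.5, -0.4]
opening: 0.0009
```

```bash
python3 st.py; python3 or.py 15
```

```text
37.5 [0.5264 0.0368 0.2139] 0.0008778568245503268 [-0.4 -0.5 -0.4] [-0.122 -0.071  1.729  0.136  1.49   1.324]
[[ 0.993  0.114  0.012]
 [ 0.111 -0.985  0.135]
 [ 0.027 -0.133 -0.991]]
scene [150, 232, 20, 19, 181] [159.5, 241.1]
side [246, 135, 9, 5, 29] [249.9, 136.9]
```

>>> servo_tool([
  [[1, -10, -5, 0, -0.135, 0, 0], [1, -10, -5, 0, 0, 0, 0.145], [0.5, -10, -5, 0, 0, 0, 0.145], [0, -10, -5, 0, 0, 0, 0.145], [-0.3, -10, -5, 0, 0, 0, 0.145], [-0.3, -10, -5, 0, 0, 0, 0.145], [-0.3, -10, -5, 0, 0, 0, 0.145], [-0.3, -10, -5, 0, 0, 0, 0.145], [-0.3, -10, -5, 0, 0, 0, 0.145], [-0.3, -6, -5, 0, 0, 0, 0.145], [-0.3, 0, -5, 0, 0, 0, 0.145], [-0.3, 0, 0, 0, 0, 0, 0.145]],
])

```text
t: 38.8
tool_pos: [0.431, -0.0156, 0.2134]
orientation: [-2.051, -2.376, -0.009]
force: [-0.1, -0.1, -0.4]
opening: 0.0601
```

>>> servo_tool([
  [[-0.3, 0, 0, 0, 0, 0, 0.145], [-0.3, 0, 0, 0, 0, 0, 0.145], [-0.3, 0, 0, 0, 0, 0, 0.145], [-0.3, 0, 0, 0, 0, 0, 0.145], [-0.3, 0, 0, 0, 0, 0, 0.145], [-0.3, 0, 0, 0, 0, 0, 0.145], [-0.3, 0, 0, 0, 0, 0, 0.145], [-0.3, 0, 0, 0, 0, 0, 0.145], [-0.3, 0, 0, 0, 0, 0, 0.145], [-0.3, 0, 0, 0, 0, 0, 0.1], [-0.3, 0, 0, 0, 0, 0, 0], [-0.3, 0, 0, 0, 0, 0, 0]],
])

```text
t: 40.0
tool_pos: [0.4306, -0.0153, 0.2129]
orientation: [-0.044, -3.136, 0.003]
force: [0.4, -0.3, 0.1]
opening: 0.0601
```

```bash
python3 st.py; python3 - <<'E'
from h import *
im=snap('wrist','w16'); h=cv2.cvtColor(im,cv2.COLOR_RGB2HSV)
k,l,st,c=cv2.connectedComponentsWithStats(cv2.inRange(h,(0,180,90),(6,255,255))|cv2.inRange(h,(174,180,90),(180,255,255)))
for i in range(1,k):
    if st[i,4]>20:
        x,y,w,hh,a=st[i]; print(st[i].tolist(), toz('w16',(x,y),.06).round(4),toz('w16',(x+w,y),.06).round(4),toz('w16',(x+w/2,y+hh),.06).round(4))
E
```

```text
40.0 [ 0.4306 -0.0153  0.2129] 0.060128285310928134 [ 0.4 -0.3  0.1] [-0.152 -0.331  1.95  -0.003  1.528 -1.695]
[[-1.     0.028 -0.005]
 [ 0.028  1.    -0.002]
 [ 0.005 -0.002 -1.   ]]
```

```bash
python3 - <<'E'
from h import *
im=np.load('pics/w16.npz')['im'].astype(int)
m=((im[...,0]>70)&(im[...,0]>2.5*im[...,1])&(im[...,0]>2.5*im[...,2])).astype('uint8')
k,l,st,c=cv2.connectedComponentsWithStats(m)
for i in range(1,k):
    if st[i,4]>20: print(st[i].tolist(),c[i].round(1),toz('w16',c[i],.06).round(3))
for p in[(.413,-.0255,.06),(.413,-.0115,.06),(.443,-.0265,.06),(.443,-.0125,.06)]: print(proj('w16',p).round(0))
E
```

```text
[241, 167, 12, 25, 112] [245.2 175.6] [ 0.425 -0.018  0.06 ]
[238. 165.]
[251. 165.]
[238. 192.]
[251. 191.]
```

>>> servo_tool([
  [[-0.3, -1, -1, -40, 0, 0, 0], [-0.3, 0, 0, -40, 0, 0, 0], [-0.3, 0, 0, -40, 0, 0, 0], [-0.3, 0, 0, -30, 0, 0, 0], [-0.3, 0, 0, -18, 0, 0, 0], [-0.3, 0, 0, 0, 0, 0, 0], [1, 0, 0, 0, 0, 0, 0], [1, 0, 0, 0, 0, 0, 0], [1, 0, 0, 0, 0, 0, 0], [1, 0, 0, 0, 0, 0, 0], [1, 0, 0, 0, 0, 0, 0], [1, 0, 0, 0, 0, 0, 0]],
], force=20)

```text
t: 41.25
tool_pos: [0.4291, -0.0167, 0.0444]
orientation: [-0.04, -3.134, 0.003]
force: [0.1, -0.6, -0.2]
opening: 0.0172
```

>>> servo_tool([
  [[1, 0, 0, 0, 0, 0, 0], [1, 0, 0, 0, 0, 0, 0]],
])

```text
t: 41.45
tool_pos: [0.429, -0.0175, 0.0443]
orientation: [-0.04, -3.134, 0.005]
force: [-0.2, -5.1, 1.7]
opening: 0.0142
```

>>> servo_tool([
  [[1, 5, 0, 0, 0, 0, 0], [1, 10, 0, 0, 0, 0, 0], [1, 13, -1, 0, 0, 0, 0], [1, 14, 0, 0, 0, 0, 0], [1, 14, -1, 0, 0, 0, 0], [1, 14, 0, 0, 0, 0, 0], [1, 14, -1, 0, 0, 0, 0], [1, 14, 0, 0, 0, 0, 0], [1, 14, -1, 0, 0, 0, 0], [1, 14, 0, 0, 0, 0, 0], [1, 10, 0, 0, 0, 0, 0], [1, 5, 0, 0, 0, 0, 0]],
])

```text
t: 42.65
tool_pos: [0.5704, -0.0212, 0.0443]
orientation: [-0.04, -3.134, 0.004]
force: [-4.1, -4.1, 5.9]
opening: 0.0139
```

>>> servo_tool([
  [[1, 8, 0, 0, 0, 0, 0], [1, 6, 0, 0, 0, 0, 0], [1, 5, 0, 0, 0, 0, 0], [1, 3, 0, 0, 0, 0, 0], [1, 0, 0, 0, 0, 0, 0], [1, 0, 0, 0, 0, 0, 0]],
])

```text
t: 43.25
tool_pos: [0.5923, -0.0217, 0.0444]
orientation: [-0.04, -3.135, 0.005]
force: [0.2, -5.1, 1.8]
opening: 0.0139
```

>>> servo_tool([
  [[1, 2, 0, 0, 0, 0, 0], [1, 2, 0, 0, 0, 0, 0], [1, 0, 0, 0, 0, 0, 0]],
])

```text
t: 43.55
tool_pos: [0.5941, -0.0218, 0.0443]
orientation: [-0.04, -3.13, 0.005]
force: [-12.6, -5.7, 11.0]
opening: 0.0139
```

>>> servo_tool([
  [[-0.3, -2, 0, 0, 0, 0, 0], [-0.3, 0, 0, 0, 0, 0, 0], [-0.3, 0, 0, 0, 0, 0, 0], [-0.3, 0, 0, 0, 0, 0, 0], [-0.3, 0, 0, 20, 0, 0, 0], [-0.3, 0, 0, 30, 0, 0, 0], [-0.3, -30, 0, 20, 0, 0, 0], [-0.3, -40, 0, 20, 0, 0, 0], [-0.3, -40, 0, 20, 0, 0, 0], [-0.3, -40, 0, 20, 0, 0, 0], [-0.3, -30, 0, 20, 0, 0, 0], [-0.3, 0, 0, 0, 0, 0, 0]],
])

```text
t: 44.75
tool_pos: [0.4135, -0.0208, 0.1975]
orientation: [-0.04, -3.14, 0.004]
force: [0.6, 0.3, 0.2]
opening: 0.0603
```

>>> servo_tool([
  [[-0.3, 0, -40, 10, 0, 0, 0], [-0.3, 0, -40, 10, 0, 0, 0], [-0.3, 0, -40, 10, 0, 0, 0], [-0.3, 0, -40, 0, 0, 0, 0], [-0.3, 0, -40, 0, 0, 0, 0], [-0.3, 0, -40, 0, 0, 0, 0], [-0.3, 0, -30, 0, 0, 0, 0], [-0.3, 0, 0, 0, 0, 0, 0], [-0.3, 0, 0, 0, 0, 0, 0]],
])

```text
t: 45.65
tool_pos: [0.4139, -0.2909, 0.2229]
orientation: [-0.042, -3.133, 0.0]
force: [0.5, 0.3, -0.1]
opening: 0.0605
```

```bash
python3 st.py; python3 or.py 17; python3 - <<'E'
import cv2, numpy as np
a=cv2.imread('pics/side17.png')[90:225,190:330]; b=cv2.imread('pics/scene17.png')[120:384,80:340]
a=cv2.resize(a,None,fx=2.8,fy=2.8,interpolation=cv2.INTER_CUBIC); b=cv2.resize(b,None,fx=1.55,fy=1.55,interpolation=cv2.INTER_CUBIC)
o=np.zeros((max(a.shape[0],b.shape[0]),a.shape[1]+b.shape[1],3),'uint8'); o[:a.shape[0],:a.shape[1]]=a;o[:b.shape[0],a.shape[1]:]=b
print(o.shape); cv2.imwrite('pics/final.png',o)
E
```

```text
45.65 [ 0.4139 -0.2909  0.2229] 0.060498455431269464 [ 0.5  0.3 -0.1] [-0.71  -0.116  1.748 -0.006  1.516 -2.253]
[[-1.     0.027 -0.009]
 [ 0.027  1.    -0.   ]
 [ 0.009 -0.    -1.   ]]
scene [150, 232, 20, 19, 174] [159.3, 241.0]
side [249, 135, 6, 5, 19] [251.1, 137.3]
(409, 795, 3)
```

View pics/final.png

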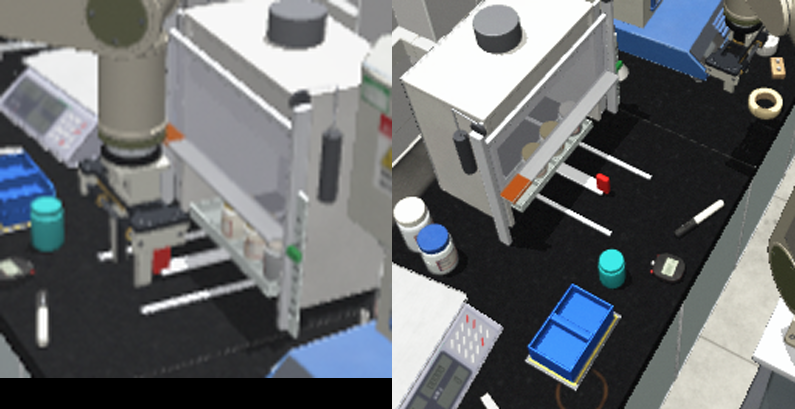

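The final view shows three jars upright in the carriage inside the hood, the sash ledge level with the green pointer, and the carriers stacked on the mat. I run one numeric check of the stack, then hand in.

```bash
python3 - <<'E'
from h import *
im=np.load('pics/scene17.npz')['im'].astype(int)
m=((im[...,2]>60)&(im[...,2]>1.8*im[...,0])&(im[...,2]>1.25*im[...,1])).astype('uint8'); m[:280]=0
k,l,st,c=cv2.connectedComponentsWithStats(m); i=1+np.argmax(st[1:,4]); ys,xs=np.nonzero(l==i)
print(st[i].tolist()); pred=np.array([proj('scene17',(.4692+sx*.048,.3005+sy*.075,z)) for sx in(-1,1) for sy in(-1,1) for z in(.002,.058)])
print('pred bbox',pred.min(0).round(1),pred.max(0).round(1)); print(monitor.read_state()['force'].round(1)); job.close_job()
E
```

```text
[167, 303, 56, 63, 2019]
pred bbox [166.9 303.4] [223.  368.3]
[ 0.2  0.3 -0.4]
the job is handed in; nothing more can be done
```

I carried out every step and handed the job in at about 46 s of the 210 s allowed. The hand-in reports no verdict.

- **Jars:** The two carrier jars (one yellow cap, one white) went into the carriage pockets at y = +0.034 and -0.102. The third jar was already in the pocket at -0.034. The last pictures show all three upright in the carriage.
- **Carriers:** The stack sits squarely on the mat. Its outline in the last scene picture matched the predicted one to about 2 pixels.
- **Sash:** The lower edge measures about 0.147–0.148 m against a pointer estimate of 0.147 m. It did not move after I backed the fingers off or while I pushed the carriage. The two cameras taken singly put the pointer at 0.144 and 0.1485 m, which is still within the 10 mm tolerance.
- **Carriage:** I pushed it by the red handle after the sash was up. It reached its stop after about 165 mm of travel, with about 13 N of reaction.
- **Bystanders:** I saw no shift of the stopwatch, tape roll or marker in the pictures. I did not measure their positions again.

When I handed in, the arm stood clear of everything and the force reading was near zero. No check failed. On the way to the ledge, the first tilted approach ran close to the last joint's limit. I raised the tool and re-aimed it before going under.

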